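# Load a culture cassette and snap both carrier covers shut

## Robot

A 7-joint arm with a two-finger parallel gripper is mounted at the origin on the work surface. World frame = base frame: x ahead of the robot, y to its left, z up, the work surface at z = 0. Lengths are in m, angles in rad, forces in N, time in s.
With the tool pointing down it reaches from about 0.4 to 0.85 m from the base axis. Payload 4.5 kg.
Tool frame: the origin (TCP) lies midway between the tips of the shut fingers; the grasp point (between the pads) lies 19 mm behind it; z points along the fingers, y is the direction in which the jaws open and shut (so a half turn about z gives the same grasp; the last joint's range is limited). The gripper opens to 88 mm and grips with 3 to 60 N. Pads are 18 mm wide; open, the fingers measure 123 mm over their backs; the gripper's body (75 mm by 187 mm) begins 45 mm behind the grasp point.
Start: joints at [1.194, 0.689, -0.195, 1.565, 0.157, 0.902, -0.215], TCP at [0.25, -0.573, 0.239] pointing down, gripper open.
Joint ranges: [-3.01, 3.01], [-0.46, 2.08], [-1.47, 1.51], [0.13, 2.56], [-1, 4.14], [0.04, 2.09], [-2.66, 2.66]. Speed limits (rad/s): [2.57, 2.57, 3.14, 3.14, 3.14, 3.14, 3.14].

## Interface

Orientations are given as a unit quaternion [x, y, z, w].
In Python, from plant import r gives the robot as it stands. The module is installed in compiled form; this text tells all that it offers.
- The arm moves only by the tool carry_out, never from a script. Its argument "commands" is a list of rows, each a list of 6 numbers: the shift along the tool's x, y, z in m, then the turn, a rotation vector about the tool's x, y, z in degrees. In form: [[dx, dy, dz, wx, wy, wz], ...]. A call has 1 to 12 rows; each row is the pose to reach, as a shift and turn from the pose commanded when the call began, along the tool's axes at that moment; what a row does not reach only later rows make up. A row lasts 1/10 s, in which the tool goes at most 50 mm and 8.59 degrees, less where a joint would pass 70% of its speed; a pose out of reach is approached as far as the arm can. A call with a gripper value outside its range is refused whole. "fingers" is the closure in counts, from 0 (fully open) to 255 (shut), set as the call begins (left out, the last holds). The fingers move at their own pace and stop on an object; "grip_force" is the grip in N (left out, the last holds). Time passes only in rows, so rows that repeat a pose let the fingers close. It gives the time, the measured TCP pose, the force and the opening at its end, in the units of the state.
- r.get_state(): the state, without advancing time (a new reading comes with each control period).
- r.snapshot(name): name is "side" or "top" or "wrist"; returns a dict with "img" (420x560x3 uint8, blue, green, red), "intrinsics" (3x3 intrinsics, pixels), "extrinsics" (4x4, takes a point from camera to world coordinates); the wrist camera has in their place "tool_from_camera" (4x4, takes a point from camera to tool coordinates, whose origin is the TCP and whose axes are the flange's). Camera axes: x right, y down, z forward; pixel columns grow to the right and rows downward; lengths in m; the calibration is good to about 2 mm. A picture is of the moment at which its call begins: read the wrist's pose just before it. There is no depth.
- r.finish_job(): hands the job in, once; it reports no verdict.
Trained networks look in a picture, given as the dict that the camera call returned (one of the last four; its "shot" number tells which), for a name from the list of things; names that differ only in an ending like _2 or _b are one class to them, and where a whole thing is asked for, a point or a joint stands for the part that bears it (a point fixed in the world has none). Each returns a list of dicts, best first, with "p" (0 to 1); they miss things now and then, are a little off and sometimes report something else, mostly with a low value. They report only what shows in the picture. A call takes as long as a camera call. They do not tell look-alikes from the thing itself.
- r.spot_in(picture, label): "xyz" ([x, y, z] in m, in world coordinates, good to about 4 mm: the middle of the surface that is visible of it).
- r.spot_point(picture, label): "xyz" ([x, y, z] in m, in world coordinates, good to about 4 mm: a listed point, or the origin of a listed thing).
The state is a dict: "clock": time; "q": joint angles; "qd": joint speeds; "joint_torque": joint torques, N m; "tool_pos": TCP position; "eef_rot": TCP orientation; "contact_force": force on the tool from outside, world axes, zero at the start; "moment": the same for the moment, N m; "opening": opening from 0.0 (shut) to 1.0 (fully open).
Only numpy, scipy, OpenCV 4.12 (cv2) and the standard library are available. Lean on these libraries where they do the work, as an engineer would, in place of code of your own. Each camera call takes 0.05 s, during which the arm holds its last target.

## Task

Take the flat culture cassette off its sloped stand and set it down, without dropping it, upright on its long thin edge in the empty carrier. Press the blue covers of both carriers down until their catches snap and hold them fully shut, pressing firmly but not leaning hard on them, and leave the bottle, beaker and dish alone.

Things in the scene. Friction and masses are not known exactly. Their poses are not given: they have to be found in the camera images.
- cassette: The flat cassette to be loaded: white frame with teal faces, 100 (x) x 16 (y) x 75 (z) mm, about 120 g. Origin: centre of its lower 100 x 16 mm edge; z runs from that edge to the upper edge, y is the normal of its faces. It starts leaning on the stand, z axis 35 degrees from vertical, top toward the stand's -x. Either way round in the carrier is right.
- cassette_loaded: An identical cassette that already stands upright in the loaded carrier in the bay (same origin and axes); it stays there.
- stand: Steel stand, fixed, foot 100 x 110 x 6 mm; origin: centre of the underside. The cassette's lower edge rests on a ledge at x = 15, z = 30 mm, behind a 10 mm high strip on the +x side; its back leans on a backrest reaching 38 mm up it, so its upper 37 mm can be pinched across the 16 mm thickness with the tool tilted along it. It lifts out along its own z axis.
- case_empty: Empty carrier, fixed, grey. Base 148 x 60 x 5 mm; end walls 44 mm wide up to z = 85 mm, inner faces at x = -62, +62 mm; low side rails up to z = 40 mm, inner faces at y = -16, +16 mm, outer -22, +22 (bay floor 124 x 32 mm at z = 5 mm). Origin: centre of the underside; +x end carries the hinge, -x end the sprung orange roller catch (x = -74 to -92, top z = 84 mm).
- case_loaded: Carrier that already holds a cassette: fixed, identical to case_empty in all sizes, origin and axes (hinge at +x, orange catch at -x).
- lid_empty (a joint): Blue cover of the empty carrier, in rad: 0 = shut, flat on the carrier (top at z = 92 mm); 1.57 = straight up; starts at 1.6 to 1.85. A light spring opens it and friction holds it near upright: let go when not caught, it springs well open. From about 0.1 to 0.03 its lip rides over the catch, needing 10 to 15 N at the pad, then snaps and holds at 0. Over 45 N from the fingers is damage.
- lid_loaded (a joint): Opening angle of the loaded carrier's cover, the same as lid_empty.
- lid_empty_hinge (a point): On the hinge axis of the empty carrier's cover, at x = 66 mm, z = 86 mm in the carrier's frame; turns with the cover: x away from its free end, y = hinge axis, z out of its outer (upper when shut) face. The plate (150 x 46 x 6 mm) spans x = -145 to +5, outer face z = 6 mm. It opens by lifting the -x end.
- lid_loaded_hinge (a point): On the hinge axis of the loaded carrier's cover, at x = 66 mm, z = 86 mm in the carrier's frame; turns with the cover: x away from its free end, y = hinge axis, z out of its outer (upper when shut) face. The plate (150 x 46 x 6 mm) spans x = -145 to +5, outer face z = 6 mm. It opens by lifting the -x end.
- lid_empty_pad (a point): Centre of the yellow 34 x 36 mm thumb pad on the outer face of the empty carrier's cover, 118 mm from the hinge axis: the place to press; axes as the hinge point.
- lid_loaded_pad (a point): Centre of the yellow 34 x 36 mm thumb pad on the outer face of the loaded carrier's cover, 118 mm from the hinge axis: the place to press; axes as the hinge point.
- bottle: Bystander: amber bottle with red cap, 64 mm diameter, 130 mm high; origin at the centre of its base.
- beaker: Bystander: clear beaker, 70 mm diameter, 90 mm high; origin at the centre of its base.
- dish: Bystander: flat round culture dish, 90 mm diameter, 14 mm high; origin at the centre of its base.
Things that resemble listed ones, but are neither listed nor needed, are in the scene too. Leave any purple look-alike of the cassette alone.

How it is judged:
On the way, in this order (a step that is already met when the one before it is completed fails the run):
1. the cassette stands upright on its long edge in the empty carrier, released (x of cassette in the frame of case_empty between -0.014 and 0.014 m and y of cassette in the frame of case_empty between -0.0105 and 0.0105 m and z of cassette in the frame of case_empty between 0.001 and 0.009 m and angle between cassette's own z axis and vertical below 0.12 rad and angle between the x axis of cassette and the x axis of case_empty, either way round below 0.25 rad and contact force between the fingers and cassette below 0.05 N), for 0.2 s.
2. both covers are snapped shut (value of joint each of lid_empty, lid_loaded below 0.035 rad), for 0.2 s.
At the end, for the whole second after the job is handed in: Both covers stay caught shut (below 0.035 rad), and each cassette stands at rest on its long edge in its carrier: within 14 mm along and 10 mm across of the bay's centre, lower edge within 4 mm of the floor, upright within 0.12 rad, along the carrier within 0.25 rad (all of step 2 and x of cassette in the frame of case_empty between -0.014 and 0.014 m and y of cassette in the frame of case_empty between -0.0105 and 0.0105 m and z of cassette in the frame of case_empty between 0.001 and 0.009 m and angle between each of cassette, cassette_loaded's own z axis and vertical below 0.12 rad and angle between the x axis of cassette and the x axis of case_empty, either way round below 0.25 rad and x of cassette_loaded in the frame of case_loaded between -0.014 and 0.014 m and y of cassette_loaded in the frame of case_loaded between -0.0105 and 0.0105 m and z of cassette_loaded in the frame of case_loaded between 0.001 and 0.009 m and angle between the x axis of cassette_loaded and the x axis of case_loaded, either way round below 0.25 rad and linear speed of each of cassette, cassette_loaded below 0.02 m/s); the robot touches nothing.
It fails at once if the bottle is pushed more than 30 mm or knocked over (distance of bottle from where it was at the start of the episode above 0.03 m or angle between bottle's own z axis and vertical above 0.3 rad).
It fails at once if the beaker is pushed more than 30 mm or knocked over (distance of beaker from where it was at the start of the episode above 0.03 m or angle between beaker's own z axis and vertical above 0.3 rad).
It fails at once if the dish is pushed more than 30 mm or knocked over (distance of dish from where it was at the start of the episode above 0.03 m or angle between dish's own z axis and vertical above 0.3 rad).
It fails at once if a cover is pressed with more than 45 N (contact force between the fingers and lid_empty above 45 N or contact force between the fingers and lid_loaded above 45 N).
It fails at once if the cassette is dropped (falls free by more than about 18 mm) (linear speed of cassette above 0.6 m/s and contact force between the fingers and cassette below 0.05 N).
It also fails if it takes over 72 s, if anything falls off the work surface, if the arm or the gripper's body presses on something with over 40 N, if the wrist force passes 120 N, or if a joint passes its speed limit or range.

## Working session

There is one attempt and no reset: what is moved stays moved. The work goes in short steps, Python scripts to look and compute and a tool call to move; the robot and the scene stay as the last step left them, time stands still between calls to the robot, and variables do not carry over. Pictures are saved under pics/ and viewed, and the job is handed in when it is done.

Besides the shell and the picture viewer there is one more tool, called after "Request:" in YAML: its name, and indented under it one key for each argument. carry_out: Moves the arm, as the interface text tells. Its arguments: {"type":"object","properties":{"commands":{"type":"array","items":{"type":"array","items":{"type":"number"}}},"fingers":{"type":"number"},"grip_force":{"type":"number"}},"required":["commands"]}

```bash
mkdir -p pics
cat > h.py <<'E'
import numpy as np, cv2
from plant import r
from scipy.spatial.transform import Rotation as R
np.set_printoptions(precision=4,suppress=True)
def st():
    s=r.get_state(); return s
def save(p,n): cv2.imwrite('pics/'+n+'.png',p['img'])
def proj(p,X):
    T=np.linalg.inv(p['extrinsics']); c=T[:3,:3]@np.asarray(X)+T[:3,3]; u=p['intrinsics']@c; return u[:2]/u[2]
E
python3 - <<'E'
from h import *
s=st(); print(s)
for n in ['side','top','wrist']:
    p=r.snapshot(n); save(p,n+'0'); print(n,p['shot'],p['intrinsics'],p.get('extrinsics',p.get('tool_from_camera')))
    if n=='wrist': continue
    for l in ['cassette','cassette_loaded','stand','case_empty','case_loaded','lid_empty','lid_loaded','lid_empty_hinge','lid_loaded_hinge','lid_empty_pad','lid_loaded_pad','bottle','beaker','dish']:
        try:
            for d in r.spot_point(p,l): print(n,l,'pt',d['p'],np.array(d['xyz']), proj(p,d['xyz']))
        except Exception as e: print(l,e)
E
```

```text
{'clock': 0.0, 'q': array([ 1.1938,  0.69  , -0.1945,  1.5663,  0.1573,  0.9025, -0.2151]), 'qd': array([ 0.0009,  0.0012, -0.0001,  0.0002, -0.0008,  0.001 ,  0.0009]), 'joint_torque': array([ -0.0006, -52.7567,  -1.267 , -15.3426,  -0.0527,   0.0067,
         0.0002]), 'tool_pos': array([ 0.2493, -0.5724,  0.2379]), 'eef_rot': array([ 0.979 ,  0.204 , -0.0003, -0.0009]), 'contact_force': array([-1.4945, -0.4504,  0.1182]), 'moment': array([ 0.0056, -0.023 , -0.0137]), 'opening': 1.001468265376209}
side 1 [[456.3339   0.     284.2705]
 [  0.     456.3339 211.9349]
 [  0.       0.       1.    ]] [[-0.888  -0.3599  0.2863  0.2176]
 [-0.4599  0.6993 -0.5473  0.607 ]
 [-0.0032 -0.6176 -0.7865  0.9548]
 [ 0.      0.      0.      1.    ]]
side cassette pt 0.97 [ 0.3853 -0.125   0.0101] [357.3236 216.2314]
side cassette pt 0.95 [ 0.3512 -0.0004  0.0079] [351.2639 257.7498]
side cassette pt 0.95 [ 0.6477 -0.1521  0.008 ] [273.6816 176.0603]
side cassette pt 0.91 [0.5373 0.0022 0.0342] [283.1617 224.1035]
side cassette pt 0.71 [ 0.5088  0.2213 -0.0013] [250.2006 306.1192]
side cassette_loade
[... 2841 characters left out ...]
ded_pad pt 0.7 [ 0.6096 -0.2088  0.1986] [349.8749 187.8693]
top lid_loaded_pad pt 0.61 [ 0.5744 -0.2222  0.0871] [349.3089 202.8609]
top lid_loaded_pad pt 0.53 [ 0.7589  0.043  -0.0008] [268.6756 152.5142]
top bottle pt 0.74 [ 0.6398  0.4863 -0.0005] [140.6393 186.9355]
top beaker pt 0.97 [ 0.6405 -0.4645  0.0016] [416.0575 185.8654]
top beaker pt 0.57 [ 0.5049 -0.2333  0.0062] [349.5098 225.3182]
top dish pt 0.9 [0.7582 0.0434 0.0012] [268.5433 152.5994]
wrist 3 [[367.2068   0.     286.9219]
 [  0.     367.2068 210.9503]
 [  0.       0.       1.    ]] [[ 0.0011 -0.9638 -0.2666  0.0685]
 [ 1.      0.0011  0.0002 -0.0002]
 [ 0.0001 -0.2666  0.9638 -0.1462]
 [ 0.      0.      0.      1.    ]]
```

View pics/side0.png

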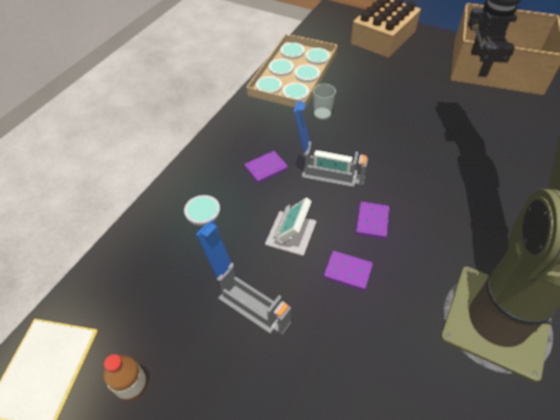

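View pics/top0.png

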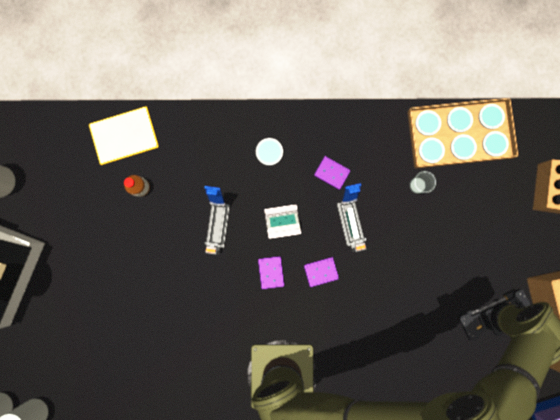

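Run:
```python
import cv2
a=cv2.imread('pics/side0.png')[110:340,180:420]
cv2.imwrite('pics/c1.png',cv2.resize(a,None,fx=2.5,fy=2.5,interpolation=cv2.INTER_CUBIC))
a=cv2.imread('pics/top0.png')[140:300,190:380]
cv2.imwrite('pics/c2.png',cv2.resize(a,None,fx=3.5,fy=3.5,interpolation=cv2.INTER_CUBIC))
```

```text
(no output)
```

View pics/c1.png

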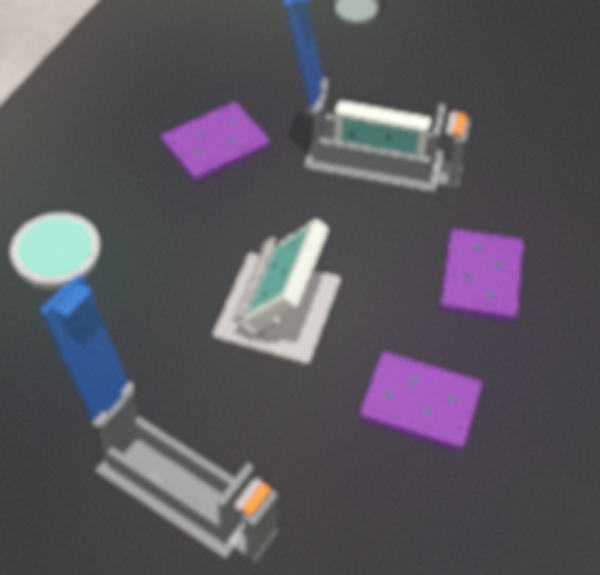

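View pics/c2.png

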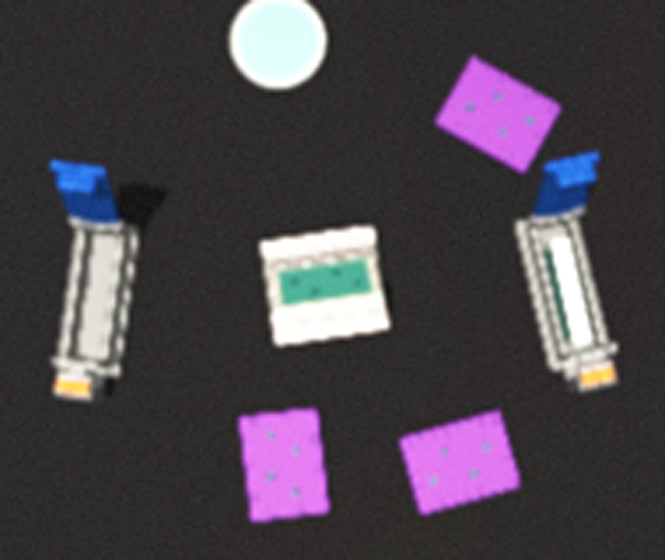

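The cassette is at side pixel (290,220), white and teal, leaning on the stand. The look-alikes lie flat and purple at side (266,165), (373,219) and (349,269). The empty carrier is at side (255,300) and the loaded one at (333,165). I'll move above the stand for a close view.

```bash
cat >> h.py <<'E'
def rotdown(yaw,tilt=0,about='x'):
    # tool x at yaw (deg), tool z down
    c,s=np.cos(np.radians(yaw)),np.sin(np.radians(yaw))
    return np.array([[c,s,0],[s,-c,0],[0,0,-1.]])
def delta(P,M,s=None):
    s=s or st(); R0=R.from_quat(s['eef_rot']).as_matrix()
    d=R0.T@(np.asarray(P)-s['tool_pos']); w=R.from_matrix(R0.T@M).as_rotvec(degrees=True)
    print('row',np.round(d,4),np.round(w,2),'dist',np.linalg.norm(d),'ang',np.linalg.norm(w)); return d,w
def wristext(p,s):
    T=np.eye(4); T[:3,:3]=R.from_quat(s['eef_rot']).as_matrix(); T[:3,3]=s['tool_pos']
    return T@p['tool_from_camera']
E
python3 - <<'E'
from h import *
delta([0.45,0,0.35],rotdown(98))
E
```

```text
row [ 0.4126 -0.4453 -0.1113] [  0.01   0.   -74.46] dist 0.6171432704064468 ang 74.45762028899442
```

Request:
carry_out:
  commands:
    - [0.413, -0.445, -0.111, 0, 0, -74.5]
    - [0.413, -0.445, -0.111, 0, 0, -74.5]
    - [0.413, -0.445, -0.111, 0, 0, -74.5]
    - [0.413, -0.445, -0.111, 0, 0, -74.5]
    - [0.413, -0.445, -0.111, 0, 0, -74.5]
    - [0.413, -0.445, -0.111, 0, 0, -74.5]
    - [0.413, -0.445, -0.111, 0, 0, -74.5]
    - [0.413, -0.445, -0.111, 0, 0, -74.5]
    - [0.413, -0.445, -0.111, 0, 0, -74.5]
    - [0.413, -0.445, -0.111, 0, 0, -74.5]
    - [0.413, -0.445, -0.111, 0, 0, -74.5]
    - [0.413, -0.445, -0.111, 0, 0, -74.5]
  fingers: 0
  grip_force: 30

```text
clock: 2.55
tool_pos: [0.4453, -0.0143, 0.3473]
eef_rot: [0.656, 0.755, 0.0, 0.0]
contact_force: [1.2, 0.1, 0.1]
opening: 0.998
```

Run:
```python
from h import *
s=st(); print(s['clock'],s['tool_pos'],s['eef_rot'],s['q'])
p=r.snapshot('wrist'); save(p,'w1')
E=wristext(p,s); p2=dict(p); p2['extrinsics']=E; print(E)
np.save('w1E.npy',E); np.save('K.npy',p['intrinsics'])
for l in ['cassette','stand','case_empty','case_loaded','lid_empty_hinge','lid_loaded_hinge','lid_empty_pad','lid_loaded_pad']:
    for d in r.spot_point(p,l): print(l,d['p'],np.array(d['xyz']),proj(p2,d['xyz']))
```

```text
2.55 [ 0.4453 -0.0143  0.3473] [0.656  0.7548 0.0001 0.0005] [ 0.4095  0.362  -0.6766  1.9005  0.2728  0.971  -0.2513]
[[ 0.9901  0.1352  0.0381  0.4357]
 [ 0.1404 -0.9542 -0.2643  0.0537]
 [ 0.0006  0.2671 -0.9637  0.4935]
 [ 0.      0.      0.      1.    ]]
cassette 0.8 [ 0.3488 -0.0002  0.0063] [215.1818 141.8167]
cassette 0.73 [0.5346 0.0001 0.0344] [358.8383 164.5924]
case_loaded 0.66 [ 0.5113 -0.2347  0.0023] [309.5844 313.4426]
lid_empty_hinge 0.24 [0.5361 0.0012 0.0343] [360.168  163.8816]
lid_loaded_hinge 0.92 [ 0.5795 -0.2202  0.0827] [367.3046 343.5376]
lid_loaded_pad 0.16 [ 0.7582  0.0411 -0.0014] [523.4758 153.8614]
```

View pics/w1.png

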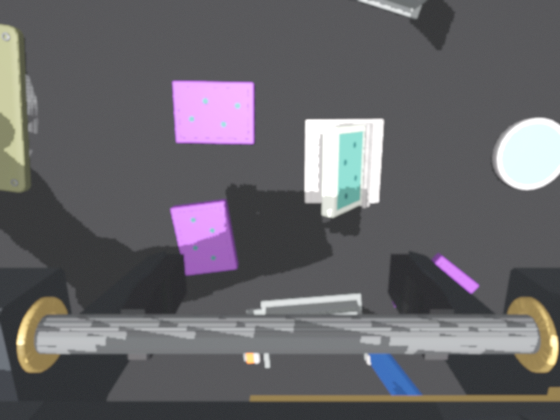

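Run:
```python
import cv2
a=cv2.imread('pics/w1.png')[105:225,290:400]
cv2.imwrite('pics/c3.png',cv2.resize(a,None,fx=5,fy=5,interpolation=cv2.INTER_CUBIC))
```

```text
(no output)
```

View pics/c3.png

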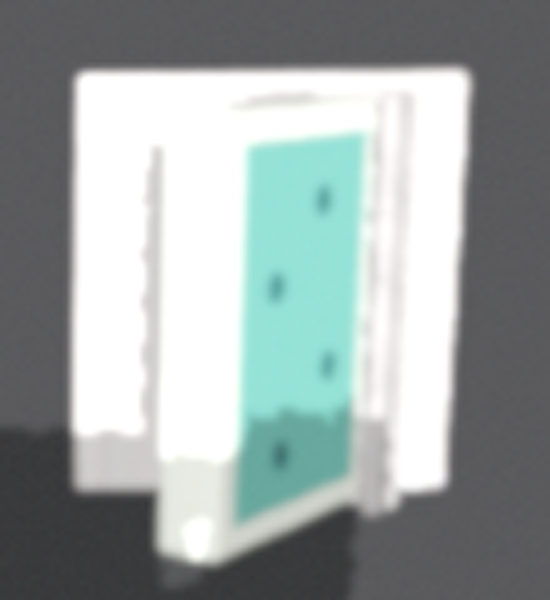

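```bash
cat >> h.py <<'E'
def uv(K,E,X):
    X=np.atleast_2d(X); c=(X-E[:3,3])@E[:3,:3]; u=c@K.T; return u[:,:2]/u[:,2:]
def cass(x,y,yaw,z0=0.03,tilt=35):
    # returns R,O : cassette y=+normal toward stand +x, leaning to stand -x
    Ry=R.from_euler('z',yaw,degrees=True).as_matrix()
    t=np.radians(tilt)
    zc=np.array([-np.sin(t),0,np.cos(t)]); yc=np.array([np.cos(t),0,np.sin(t)]); xc=np.cross(yc,zc)
    return Ry@np.c_[xc,yc,zc], np.array([x,y,z0])
E
python3 - <<'E'
from h import *
from scipy.optimize import least_squares
E=np.load('w1E.npy');K=np.load('K.npy')
c=lambda *l: np.array(l)/5.+[290,105]
foot=c((75,70),(468,70),(75,492),(450,492))
fm=np.array([[-50,55,6],[50,55,6],[-50,-55,6],[50,-55,6]])/1000
def f(p):
    M=R.from_euler('z',p[2],degrees=True).as_matrix(); return uv(K,E,fm@M.T+[p[0],p[1],0])
o=least_squares(lambda p:(f(p)-foot).ravel(),[.52,0,8.]); print('stand',o.x); print(f(o.x)-foot)
obs=c((157,552),(218,562),(352,503),(240,105),(372,97))
M,_=cass(0,0,0); print(M) # xc direction
cm=np.array([[50,-8,75],[50,8,75],[50,8,0],[-50,8,75],[-50,8,0]])/1000
if M[1,0]>0: cm[:,0]*=-1
def g(p):
    M,O=cass(*p); return uv(K,E,cm@M.T+O)
o2=least_squares(lambda p:(g(p)-obs).ravel(),[.535,0,8.]); print('cass',o2.x); print(g(o2.x)-obs)
o3=least_squares(lambda p:(g(p)-obs).ravel(),[.535,0,8.,0.03]); print('cass',o3.x); print(g(o3.x)-obs)
Ms=R.from_euler('z',o.x[2],degrees=True).as_matrix(); print('cass in stand',Ms.T@(np.r_[o2.x[:2],0.03]-np.r_[o.x[:2],0]))
E
```

```text
stand [ 0.5198 -0.0032  8.6837]
[[ 0.8467  1.1796]
 [-0.1509  0.3267]
 [ 0.5973 -0.5075]
 [-1.336  -1.273 ]]
[[ 0.      0.8192 -0.5736]
 [-1.      0.      0.    ]
 [ 0.      0.5736  0.8192]]
cass [ 0.5338 -0.0013  7.6722]
[[-0.4395 -0.1637]
 [-0.3019  0.1747]
 [ 0.4009 -1.3489]
 [-0.8465  0.793 ]
 [ 1.3874  0.3148]]
cass [ 0.5335 -0.0011  7.6699  0.0314]
[[-0.5139 -0.0238]
 [-0.3342  0.3263]
 [ 0.4575 -1.2563]
 [-0.8628  0.612 ]
 [ 1.467   0.1525]]
cass in stand [ 0.0141 -0.0002  0.03  ]
```

Run:
```python
from h import *
M,O=cass(0.534,-0.0012,8.1,0.031)
T=np.c_[-M[:,0],M[:,1],-M[:,2]]; print(T)
for h in (0.124,0.044): P=O+M[:,2]*h; print(P); delta(P,T)
```

```text
[[-0.1409  0.811   0.5679]
 [ 0.99    0.1154  0.0808]
 [-0.      0.5736 -0.8192]]
[ 0.4636 -0.0112  0.1326]
row [0.004  0.0201 0.2137] [-35.06   0.11  -0.22] dist 0.21468048031403264 ang 35.05966020854482
[ 0.509  -0.0048  0.067 ]
row [0.0042 0.066  0.2792] [-35.06   0.11  -0.22] dist 0.28691924243964767 ang 35.05966020854482
```

Request:
carry_out:
  commands:
    - [0.001, 0.0, 0.05, -8, 0, 0]
    - [0.002, 0.005, 0.09, -16, 0, 0]
    - [0.003, 0.01, 0.13, -24, 0, -0.1]
    - [0.004, 0.015, 0.17, -32, 0.1, -0.2]
    - [0.004, 0.02, 0.2, -35, 0.1, -0.2]
    - [0.004, 0.02, 0.2137, -35, 0.1, -0.2]
    - [0.004, 0.02, 0.2137, -35, 0.1, -0.2]
    - [0.004, 0.02, 0.2137, -35, 0.1, -0.2]
    - [0.004, 0.02, 0.2137, -35, 0.1, -0.2]
  fingers: 100

```text
clock: 3.9
tool_pos: [0.4451, -0.0498, 0.1605]
eef_rot: [0.645, 0.744, 0.067, 0.161]
contact_force: [0.4, -1.6, -0.3]
opening: 0.606
```

Run:
```python
from h import *
s=st(); print(s['clock'],s['tool_pos'],s['eef_rot'],s['q'],s['opening'],s['contact_force'])
M,O=cass(0.534,-0.0012,8.1,0.031)
T=np.c_[-M[:,0],M[:,1],-M[:,2]]
p=r.snapshot('wrist'); E=wristext(p,s); K=p['intrinsics']; np.save('w2E.npy',E)
im=p['img'].copy(); cv2.imwrite('pics/w2raw.png',im)
c=np.array([[a,b,z] for a in(-.05,.05) for b in (-.008,.008) for z in (0,.075)])
for q in uv(K,E,c@M.T+O): cv2.circle(im,tuple(int(round(t)) for t in q),3,(0,0,255),1)
cv2.imwrite('pics/w2.png',im)
delta(O+M[:,2]*0.044,T,s)
```

```text
3.9 [ 0.4451 -0.0498  0.1605] [0.645  0.744  0.0672 0.1613] [ 0.324   0.6569 -0.6722  2.4703  1.9131  0.5918 -1.9114] 0.6061114075211512 [ 0.3619 -1.6197 -0.2883]
row [0.0511 0.0384 0.1037] [-16.91   8.52   2.74] dist 0.1218633818056548 ang 19.130812918169948
```

View pics/w2.png

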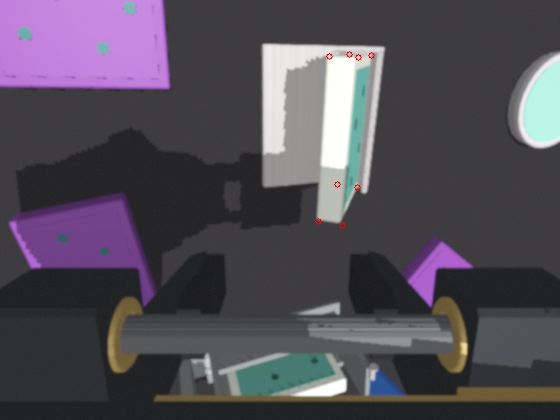

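Request:
carry_out:
  commands:
    - [0.051, 0.0, 0.026, -16.9, 8.5, 2.7]
    - [0.051, 0.0, 0.026, -16.9, 8.5, 2.7]
    - [0.051, 0.0, 0.026, -16.9, 8.5, 2.7]
    - [0.051, 0.0, 0.026, -16.9, 8.5, 2.7]
    - [0.051, 0.0, 0.026, -16.9, 8.5, 2.7]
    - [0.051, 0.0, 0.026, -16.9, 8.5, 2.7]
    - [0.051, 0.0, 0.026, -16.9, 8.5, 2.7]
    - [0.051, 0.0, 0.026, -16.9, 8.5, 2.7]

```text
clock: 4.75
tool_pos: [0.4915, -0.0057, 0.1378]
eef_rot: [0.626, 0.728, 0.216, 0.181]
contact_force: [-1.0, 0.7, -0.4]
opening: 0.61
```

Run:
```python
from h import *
s=st(); print(s['clock'],s['tool_pos'],s['eef_rot'],s['q'],s['qd'],s['opening'],s['contact_force'])
M,O=cass(0.534,-0.0012,8.1,0.031)
T=np.c_[-M[:,0],M[:,1],-M[:,2]]
for h in (0.124,0.084,0.044):delta(O+M[:,2]*h,T,s)
```

```text
4.75 [ 0.4915 -0.0057  0.1378] [0.6256 0.7275 0.2157 0.1811] [ 0.6603  1.1728 -1.473   2.5584  2.0099  1.3123 -1.8898] [-0.011  -0.0057 -0.0036  0.0036  0.0135  0.0062 -0.0065] 0.6100755579554892 [-0.9662  0.7464 -0.4301]
row [-0.0013 -0.0267 -0.011 ] [-2.28 -0.65  0.31] dist 0.028926337550383086 ang 2.3932473739689413
row [-0.0017 -0.0251  0.029 ] [-2.28 -0.65  0.31] dist 0.03842302744783522 ang 2.3932473739689413
row [-0.0022 -0.0236  0.069 ] [-2.28 -0.65  0.31] dist 0.07291039070280378 ang 2.3932473739689413
```

```bash
cat > kin.py <<'E'
from h import *
S=[([1.1938,.69,-.1945,1.5663,.1573,.9025,-.2151],(.2493,-.5724,.2379),(.979,.204,-.0003,-.0009)),
([0.4095,0.362,-0.6766,1.9005,0.2728,0.971,-0.2513],(.4453,-.0143,.3473),(.656,.7548,.0001,.0005)),
([0.324,0.6569,-0.6722,2.4703,1.9131,0.5918,-1.9114],(0.4451,-0.0498,0.1605),(0.645,0.744,0.0672,0.1613)),
([0.6603,1.1728,-1.473,2.5584,2.0099,1.3123,-1.8898],(0.4915,-0.0057,0.1378),(0.6256,0.7275,0.2157,0.1811))]
pi=np.pi
J=[((0,0,.15643),(-pi,0,0)),((0,.005375,-.12838),(pi/2,0,0)),((0,-.21038,-.006375),(-pi/2,0,0)),((0,.006375,-.21038),(pi/2,0,0)),((0,-.20843,-.006375),(-pi/2,0,0)),((0,.000175,-.10593),(pi/2,0,0)),((0,-.10593,-.000175),(-pi/2,0,0))]
def gen3(q):
    T=np.eye(4)
    for (x,a),th in zip(J,q):
        A=np.eye(4);A[:3,3]=x;A[:3,:3]=R.from_euler('xyz',a).as_matrix()@R.from_euler('z',th).as_matrix();T=T@A
    A=np.eye(4);A[:3,3]=(0,0,-.061525);A[:3,:3]=R.from_euler('x',pi).as_matrix()
    return T@A
E
python3 - <<'E'
from kin import *
for q,p,qt in S:
    T=gen3(q); Rm=R.from_quat(qt).as_matrix()
    print(R.from_matrix(T[:3,:3].T@Rm).as_rotvec(degrees=True), T[:3,:3].T@(np.array(p)-T[:3,3]))
import itertools
def chain(q,s): 
    return R.from_euler('ZYZYZYZ',np.array(q)*s)
best=[]
for s in itertools.product([1,-1],repeat=7):
    s=np.array(s)
    C=[(chain(q,s).inv()*R.from_quat(qt)) for q,p,qt in S]
    e=[ (C[0].inv()*c).magnitude() for c in C[1:]]
    best.append((max(e),tuple(s),C[0].as_rotvec()))
best.sort(key=lambda b:b[0]); 
for b in best[:5]: print(b)
E
```

```text
[ 0.007  -0.0004 89.9996] [-0.1151 -0.019   0.007 ]
[-0.0039 -0.0054 89.9999] [-0.0652 -0.04   -0.0165]
[ 0.0028  0.0014 89.9982] [-0.1174 -0.0659  0.0569]
[ 0.0003  0.0011 89.9989] [-0.1217 -0.0766  0.1256]Traceback (most recent call last):
  File "<stdin>", line 11, in <module>
  File "<stdin>", line 7, in chain
  File "scipy/spatial/transform/_rotation.pyx", line 1413, in scipy.spatial.transform._rotation.Rotation.from_euler
ValueError: Expected axis specification to be a non-empty string of upto 3 characters, got ZYZYZYZ
```

```bash
cat >> kin.py <<'E'
def rots(q):
    Rm=np.eye(3); out=[]
    for (x,a),th in zip(J,q):
        Rm=Rm@R.from_euler('xyz',a).as_matrix(); out.append(Rm.copy()); Rm=Rm@R.from_euler('z',th).as_matrix()
    out.append(Rm); return out
E
python3 - <<'E'
from kin import *
# unknown: base z ; upper len along -y of frame after J2 ; elbow off ; forearm ; tool
A=[];b=[]
for q,p,qt in S:
    o=[None]*8; Rm=np.eye(3); F=[]
    for (x,a),th in zip(J,q):
        Rm=Rm@R.from_euler('xyz',a).as_matrix()@R.from_euler('z',th).as_matrix(); F.append(Rm)
    # F[i] frame after joint i+1
    cols=[np.array([0,0,1.]), -F[1][:,1], F[2][:,1],F[2][:,0], -F[3][:,1], F[4][:,1], -F[6][:,2]]
    A.append(np.c_[tuple(cols)]); b.append(p)
A=np.vstack(A);b=np.hstack(b)
for idx in ([0,1,4,6],[0,1,2,4,6],[0,1,2,4,5,6],[0,1,2,3,4,5,6]):
    x,res,rk,sv=np.linalg.lstsq(A[:,idx],b,rcond=None); print(idx,x,np.abs(A[:,idx]@x-b).max())
E
```

```text
[0, 1, 4, 6] [0.2681 0.5881 0.3211 0.2887] 0.03574636137583534
[0, 1, 2, 4, 6] [0.3344 0.5583 0.0427 0.3374 0.3069] 0.01020363590275078
[0, 1, 2, 4, 5, 6] [0.3303 0.5588 0.0418 0.3367 0.0015 0.3041] 0.009874888986352665
[0, 1, 2, 3, 4, 5, 6] [ 0.3431  0.5659  0.038  -0.0181  0.3517  0.0047  0.3225] 0.008731195005409503
```

Run:
```python
from kin import *
import itertools
names='bz b1x b1y F1x F1y F1z F2x F2y F2z F3x F3y F3z F4x F4y F4z F5x F5y F5z F6x F6y F6z'.split()
A=[];b=[]
for q,p,qt in S:
    Rm=np.eye(3); F=[]
    for (x,a),th in zip(J,q):
        Rm=Rm@R.from_euler('xyz',a).as_matrix()@R.from_euler('z',th).as_matrix(); F.append(Rm)
    A.append(np.c_[np.array([0,0,1.]),F[0][:,0],F[0][:,1],F[1],F[2],F[3],F[4],F[5],F[6]]); b.append(p)
A=np.vstack(A);b=np.hstack(b)
base=[names.index(n) for n in ('bz','F1y','F3y','F6z')]
rest=[i for i in range(len(names)) if i not in base and names[i] not in('F2z','F4z','b1x')]
out=[]
for k in (1,2,3):
  for c in itertools.combinations(rest,k):
    idx=base+list(c); x,_,rk,_=np.linalg.lstsq(A[:,idx],b,rcond=None)
    if rk<len(idx): continue
    out.append((np.abs(A[:,idx]@x-b).max(),[names[i] for i in idx[4:]],x))
  out.sort(key=lambda t:t[0])
  for o in out[:6]: print(k,o)
  out=[]
```

```text
1 (np.float64(0.010203635902750668), ['F2y'], array([ 0.3344, -0.5583, -0.3374, -0.3069,  0.0427]))
1 (np.float64(0.010203635902750696), ['F3z'], array([ 0.3344, -0.5583, -0.3374, -0.3069, -0.0427]))
1 (np.float64(0.012978686887068991), ['F6y'], array([ 0.3286, -0.5589, -0.349 , -0.3138,  0.0415]))
1 (np.float64(0.013126199522129317), ['b1y'], array([ 0.3505, -0.5753, -0.3506, -0.3467,  0.0411]))
1 (np.float64(0.013126199522129817), ['F1z'], array([ 0.3505, -0.5753, -0.3506, -0.3467, -0.0411]))
1 (np.float64(0.029029010521970378), ['F1x'], array([ 0.3648, -0.5192, -0.2991, -0.3094,  0.0651]))
2 (np.float64(0.000358876840428346), ['b1y', 'F3z'], array([ 0.3479, -0.5633, -0.3449, -0.3268,  0.0188, -0.0271]))
2 (np.float64(0.0003588768404284501), ['b1y', 'F2y'], array([ 0.3479, -0.5633, -0.3449, -0.3268,  0.0188,  0.0271]))
2 (np.float64(0.0003588768404286166), ['F1z', 'F2y'], array([ 0.3479, -0.5633, -0.3449, -0.3268, -0.0188,  0.0271]))
2 (np.float64(0.00035887684042874846), ['F1z', 'F3z'], array([ 0.3479, -0.5633, -0.3449, -0.3268, -0.0188, -0.0271]))
2 (np.float64(0.0056663267580017
[... 297 characters left out ...]
.326 ,  0.0188,  0.0269, -0.0004]))
3 (np.float64(2.813301884518893e-05), ['b1y', 'F3z', 'F4y'], array([ 0.3468, -0.5634, -0.3447, -0.326 ,  0.0188, -0.0269,  0.0004]))
3 (np.float64(2.813301884518893e-05), ['F1z', 'F3z', 'F5z'], array([ 0.3468, -0.5634, -0.3447, -0.326 , -0.0188, -0.0269, -0.0004]))
3 (np.float64(2.813301884529995e-05), ['F1z', 'F2y', 'F4y'], array([ 0.3468, -0.5634, -0.3447, -0.326 , -0.0188,  0.0269,  0.0004]))
3 (np.float64(2.813301884529995e-05), ['F1z', 'F2y', 'F5z'], array([ 0.3468, -0.5634, -0.3447, -0.326 , -0.0188,  0.0269, -0.0004]))
3 (np.float64(2.813301884529995e-05), ['F1z', 'F3z', 'F4y'], array([ 0.3468, -0.5634, -0.3447, -0.326 , -0.0188, -0.0269,  0.0004]))
```

```bash
cat >> kin.py <<'E'
LO=np.array([-3.01,-.46,-1.47,.13,-1,.04,-2.66]);HI=np.array([3.01,2.08,1.51,2.56,4.14,2.09,2.66])
C90=R.from_euler('z',90,degrees=True).as_matrix()
def fk(q):
    Rm=np.eye(3); F=[]
    for (x,a),th in zip(J,q):
        Rm=Rm@R.from_euler('xyz',a).as_matrix()@R.from_euler('z',th).as_matrix(); F.append(Rm)
    p=np.array([0,0,.3468])+.0188*F[0][:,1]-.5634*F[1][:,1]+.0269*F[2][:,1]-.3447*F[3][:,1]-.0004*F[5][:,2]-.326*F[6][:,2]
    Rt=F[6]@R.from_euler('x',pi).as_matrix()@C90
    return p,Rt
from scipy.optimize import least_squares
def ik(P,M,q0,reg=0.0,qr=None):
    qr=np.array(q0) if qr is None else qr
    def f(q):
        p,Rt=fk(q); return np.r_[(p-P)*10,R.from_matrix(M.T@Rt).as_rotvec()*3,reg*(q-qr)]
    q0=np.clip(q0,LO+.02,HI-.02)
    o=least_squares(f,q0,bounds=(LO+.01,HI-.01)); p,Rt=fk(o.x)
    return o.x,np.linalg.norm(p-P),np.linalg.norm(R.from_matrix(M.T@Rt).as_rotvec())
E
python3 - <<'E'
from kin import *
for q,p,qt in S:
    P,Rt=fk(q); print(P-p, R.from_matrix(Rt.T@R.from_quat(qt).as_matrix()).magnitude())
M,O=cass(0.534,-0.0012,8.1,0.031)
T=np.c_[-M[:,0],M[:,1],-M[:,2]]; T2=np.c_[M[:,0],-M[:,1],-M[:,2]]
rng=np.random.default_rng(0)
for nm,TT in (('A',T),('B',T2)):
  for h in (.044,.124):
    P=O+M[:,2]*h; sols=[]
    for k in range(40):
        q,e,a=ik(P,TT,rng.uniform(LO,HI),0.0)
        if e<1e-3 and a<1e-2: sols.append((np.min(np.minimum(q-LO,HI-q)),q))
    sols.sort(key=lambda t:-t[0]); print(nm,h,len(sols))
    for s in sols[:5]: print('  ',round(s[0],3),s[1])
E
```

```text
[-0.0001 -0.      0.    ] 0.00011057508481442266
[-0.0001 -0.0001 -0.    ] 0.00010489058834950005
[-0. -0.  0.] 5.8020794456776024e-05
[ 0. -0.  0.] 2.6615138424565503e-05
A 0.044 0
A 0.124 0
B 0.044 0
B 0.124 0
```

```bash
cat > plan.py <<'E'
from kin import *
def grasp(phi,flip,h=.044,M=None,O=None):
    if M is None: M,O=cass(0.534,-0.0012,8.1,0.031)
    T=np.c_[-M[:,0],M[:,1],-M[:,2]]
    if flip: T=np.c_[M[:,0],-M[:,1],-M[:,2]]
    # grasp point at cassette z=.063 stays; rotate about tool y
    G=O+M[:,2]*(h+.019)
    T=T@R.from_euler('y',-phi,degrees=True).as_matrix()   # body leans toward +tool x for phi>0
    return G+T[:,2]*.019, T
E
timeout 500 python3 - <<'E'
from plan import *
rng=np.random.default_rng(0)
for flip in (0,1):
  for phi in (-20,12,20,28):
    P,T=grasp(phi,flip); sols=[]; be=9
    for k in range(16):
        q,e,a=ik(P,T,rng.uniform(LO,HI),0.0)
        be=min(be,e+a)
        if e<1e-3 and a<1e-2: sols.append((np.min(np.minimum(q-LO,HI-q)),q))
    sols.sort(key=lambda t:-t[0]); print(flip,phi,len(sols),be,P)
    for s in sols[:3]: print('  ',round(s[0],3),s[1])
E
```

```text
0 -20 6 8.922469082309246e-16 [0.5074 0.0016 0.068 ]
   0.149 [ 0.8906  1.3248 -1.2119  2.4107  2.389   0.7601 -1.6792]
   0.149 [ 0.8821  1.3098 -1.1873  2.411   2.4181  0.7434 -1.7117]
   0.148 [ 0.8555  1.2682 -1.1158  2.4122  2.5088  0.6998 -1.8118]
0 12 0 0.01737736139597849 [ 0.5093 -0.0087  0.0674]
0 20 6 5.62781818172889e-13 [ 0.5093 -0.0113  0.068 ]
   0.012 [ 0.3126  1.4848 -1.4387  2.5482  1.9703  2.0354 -2.1472]
   0.01 [ 0.2766  1.3902 -1.2903  2.55    1.9998  1.893  -2.2353]
   0.01 [ 0.2766  1.3902 -1.2903  2.55    1.9998  1.893  -2.2353]
0 28 12 2.333847514622321e-13 [ 0.509  -0.0138  0.0689]
   0.059 [ 0.1033  1.2947 -1.0539  2.5012  1.9265  1.8003 -2.4253]
   0.057 [ 0.0666  1.2541 -0.9701  2.5031  1.9457  1.7233 -2.4662]
   0.05 [-0.0726  1.1501 -0.6924  2.5104  2.0261  1.4921 -2.6041]
1 -20 10 2.8766922794102103e-15 [ 0.5093 -0.0113  0.068 ]
   0.01 [ 0.2766  1.3902 -1.2903  2.55    1.9998  1.893   0.9062]
   0.01 [ 0.2766  1.3902 -1.2903  2.55    1.9998  1.893   0.9062]
   0.01 [ 0.2766  1.3902 -1.2903  2.55    1.9998  1.893   0.9062]
1 12 11 4.3718977427907417e-16 [ 0.5082 -0.0009  0.0674]
   0.075 [ 0.8006  1.3514 -1.2925  2.4851  2.3391  1.0609  1.3877]
   0.072 [ 0.7377  1.2443 -1.1082  2.488   2.5017  0.945   1.1947]
   0.07 [ 0.6959  1.1938 -1.0074  2.49    2.6017  0.8973  1.0796]
1 20 9 3.917570258825076e-16 [0.5074 0.0016 0.068 ]
   0.149 [ 0.8789  1.3043 -1.1781  2.4112  2.4292  0.7374  1.4176]
   0.144 [ 0.7616  1.1626 -0.9027  2.4165  2.8226  0.6174  0.9901]
   0.135 [ 0.5825  1.0527 -0.568   2.4253  3.3288  0.6323  0.4493]
1 28 10 5.340780975569287e-16 [0.5065 0.0039 0.0689]
   0.238 [ 0.9812  1.3603 -1.213   2.322   2.2632  0.5337  1.6931]
   0.237 [ 0.9543  1.3139 -1.1381  2.3232  2.3884  0.4759  1.5595]
   0.234 [ 0.898   1.2385 -1.0026  2.3255  2.6833  0.4008  1.2504]
```

```bash
cat >> plan.py <<'E'
def place(phi,flip,cx=.5085,cy=.2195,yaw=-9,h=.044,z0=.005,way=1):
    # cassette x axis along carrier; way picks which way round
    Ry=R.from_euler('z',yaw,degrees=True).as_matrix()
    xc=Ry@np.array([way,0,0.]); zc=np.array([0,0,1.]); yc=np.cross(zc,xc)
    return grasp(phi,flip,h,np.c_[xc,yc,zc],np.array([cx,cy,z0]))
E
timeout 500 python3 - <<'E'
from plan import *
rng=np.random.default_rng(0)
g=[.89,1.3248,-1.2119,2.4107,2.389,.7601,-1.6792]
for flip,phi,q7 in ((0,-20,-1.68),(1,20,1.42),(0,-28,-1.5),(1,28,1.6)):
  for way in (1,-1):
    P,T=place(phi,flip,way=way); sols=[]
    for k in range(14):
        q0=rng.uniform(LO,HI) if k>3 else np.r_[g[:6],q7]+rng.normal(0,.1,7)*k
        q,e,a=ik(P,T,q0,0.0)
        if e<1e-3 and a<1e-2: sols.append((np.min(np.minimum(q-LO,HI-q)),q,np.abs(q-np.r_[g[:6],q7]).max()))
    print(flip,phi,way,'toolx',np.degrees(np.arctan2(T[1,0],T[0,0])),'P',P, 'lean dir',-T[:2,2])
    sols.sort(key=lambda t:t[2])
    for s in sols[:2]: print('  near',round(s[0],3),s[1],s[2])
    sols.sort(key=lambda t:-t[0])
    for s in sols[:2]: print('  marg',round(s[0],3),s[1],s[2])
E
```

```text
0 -20 1 toolx 171.0 P [0.5021 0.2205 0.0501] lean dir [ 0.3378 -0.0535]
  near 0.636 [ 0.0245  1.1273 -0.8337  1.6031  0.616   1.0135  0.4402] 2.1201835294320186
  near 0.667 [ 0.0117  1.1166 -0.8033  1.6039  0.5886  0.9976  0.4637] 2.143704114107094
  marg 0.765 [-0.0314  1.0852 -0.7051  1.6063  0.4971  0.9511  0.543 ] 2.223045154908324
  marg 0.75 [-0.0248  1.0896 -0.7198  1.606   0.5111  0.9576  0.5309] 2.2108574331567636
0 -20 -1 toolx -8.999999999999998 P [0.5149 0.2185 0.0501] lean dir [-0.3378  0.0535]
  near 0.196 [-0.9544  1.001   0.5737  2.1855  3.9441  0.3056 -0.071 ] 1.844387692191162
  near 0.246 [-0.6373  0.894   0.0203  2.1705  2.2135  0.2862  1.7242] 3.4042029412547015
  marg 0.399 [-0.4681  0.8978 -0.2562  2.1614  1.9202  0.4677  2.0526] 3.732585506889004
  marg 0.246 [-0.6373  0.894   0.0203  2.1705  2.2135  0.2862  1.7242] 3.4042029412547015
1 20 1 toolx -8.999999999999998 P [0.5021 0.2205 0.0501] lean dir [ 0.3378 -0.0535]
  near 0.17 [-0.7063  1.1007  0.6285  1.6463 -0.83    1.0597 -1.3928] 3.219025763381972
  near 0.253 [-0.1348  1.0322 -0.4892  1.6124  0.2816  
[... 1657 characters left out ...]
  near 0.673 [-0.3911  1.0527  0.0582  1.5103 -0.3271  1.0415 -1.8466] 3.4465759952914485
  marg 0.673 [-0.3911  1.0527  0.0582  1.5103 -0.3271  1.0415 -1.8466] 3.4465759952914485
  marg 0.669 [-0.3029  1.0504 -0.1159  1.5046 -0.1681  1.0206 -1.9908] 3.5908362105917493
1 28 -1 toolx 171.0 P [0.5173 0.2181 0.0512] lean dir [-0.4637  0.0734]
  near 0.076 [ 0.0133  1.3845 -1.3935  2.2204  1.8717  1.667  -0.7989] 2.3989151813439737
  near 0.171 [-0.01    1.3182 -1.2986  2.2215  1.8688  1.5608 -0.8405] 2.440471932605588
  marg 0.332 [-0.1395  1.1198 -0.9551  2.2275  1.8927  1.2105 -0.9867] 2.5867227522008127
  marg 0.331 [-0.1681  1.0925 -0.8948  2.2289  1.9023  1.1551 -1.0132] 2.6131773659068602
```

```bash
timeout 500 python3 - <<'E'
from plan import *
s=st(); q0=s['q']; print(q0)
for h in (.144,.124,.044):
    P,T=grasp(-20,0,h); q,e,a=ik(P,T,np.array([.89,1.32,-1.2,2.4,2.4,.76,-1.68]),.01); print(h,P,q,e,a); delta(P,T,s)
E
```

```text
[ 0.6603  1.1728 -1.473   2.5584  2.0099  1.3123 -1.8898]
0.144 [ 0.4507 -0.0065  0.1499] [ 0.9694  1.1201 -1.3162  2.5493  2.2958  0.7003 -1.7781] 1.1385288475303111e-06 2.242005849991755e-06
row [ 0.0055 -0.0275 -0.032 ] [-2.31 19.35 -0.09] dist 0.04258682752205909 ang 19.487267396698012
0.124 [ 0.462  -0.0049  0.1335] [ 0.9491  1.1652 -1.2934  2.5267  2.3172  0.7226 -1.7618] 8.729713034315971e-07 1.810127877608868e-06
row [ 0.0052 -0.0267 -0.012 ] [-2.31 19.35 -0.09] dist 0.029792654921643003 ang 19.487267396698012
0.044 [0.5074 0.0016 0.068 ] [ 0.8887  1.3213 -1.2061  2.4107  2.3956  0.7561 -1.6867] 4.2293772715901396e-08 1.1950650116235962e-07
row [ 0.0043 -0.0236  0.0679] [-2.31 19.35 -0.09] dist 0.07199624936638056 ang 19.487267396698012
```

Request:
carry_out:
  commands:
    - [0.005, -0.015, -0.015, -1, 8, 0]
    - [0.005, -0.025, -0.012, -2, 16, 0]
    - [0.005, -0.027, -0.012, -2.3, 19.35, -0.1]
    - [0.005, -0.027, -0.012, -2.3, 19.35, -0.1]
    - [0.005, -0.027, -0.012, -2.3, 19.35, -0.1]
    - [0.005, -0.027, -0.012, -2.3, 19.35, -0.1]

```text
clock: 5.35
tool_pos: [0.4624, -0.0044, 0.1335]
eef_rot: [0.576, 0.744, 0.333, 0.069]
contact_force: [0.3, -0.1, -0.4]
opening: 0.61
```

Run:
```python
from plan import *
s=st(); print(s['clock'],s['tool_pos'],s['q'],s['qd'],s['contact_force'])
delta(*grasp(-20,0,.124),s); delta(*grasp(20,1,.124),s)
```

```text
5.35 [ 0.4624 -0.0044  0.1335] [ 0.9854  1.2628 -1.4499  2.5252  2.1453  0.8449 -1.5993] [-0.0035  0.0028  0.0012  0.0045  0.0004 -0.0077  0.003 ] [ 0.3268 -0.0666 -0.4184]
row [-0.0003 -0.0003 -0.0004] [ 0.06 -0.02  0.08] dist 0.0006248224152513583 ang 0.09801869748542968
row [-0.0003 -0.0003 -0.0004] [   0.02    0.09 -179.92] dist 0.0006248224152513583 ang 179.9223490546614
```

Request:
carry_out:
  commands:
    - [0, 0, 0, 0, 0, -8.5]
    - [0, 0, 0, 0, 0, -17]
    - [0, 0, 0, 0, 0, -25.5]
    - [0, 0, 0, 0, 0, -34]
    - [0, 0, 0, 0, 0, -42.5]
    - [0, 0, 0, 0, 0, -51]
    - [0, 0, 0, 0, 0, -59.5]
    - [0, 0, 0, 0, 0, -68]
    - [0, 0, 0, 0, 0, -76.5]
    - [0, 0, 0, 0, 0, -85]
    - [0, 0, 0, 0, 0, -90]
    - [0, 0, 0, 0, 0, -90]

```text
clock: 6.55
tool_pos: [0.4623, -0.0041, 0.1334]
eef_rot: [-0.12, 0.933, 0.186, 0.284]
contact_force: [-0.0, -0.1, 0.7]
opening: 0.609
```

Request:
carry_out:
  commands:
    - [0, 0, 0, 0, 0, -8.5]
    - [0, 0, 0, 0, 0, -17]
    - [0, 0, 0, 0, 0, -25.5]
    - [0, 0, 0, 0, 0, -34]
    - [0, 0, 0, 0, 0, -42.5]
    - [0, 0, 0, 0, 0, -51]
    - [0, 0, 0, 0, 0, -59.5]
    - [0, 0, 0, 0, 0, -68]
    - [0, 0, 0, 0, 0, -76.5]
    - [0, 0, 0, 0, 0, -85]
    - [0, 0, 0, 0, 0, -90]
    - [0, 0, 0, 0, 0, -90]

```text
clock: 7.75
tool_pos: [0.4622, -0.0043, 0.1331]
eef_rot: [0.743, -0.576, 0.069, -0.333]
contact_force: [1.2, 0.3, -0.1]
opening: 0.609
```

Run:
```python
from plan import *
s=st(); print(s['clock'],s['tool_pos'],s['q'],s['contact_force'])
delta(*grasp(20,1,.124),s);delta(*grasp(20,1,.084),s);delta(*grasp(20,1,.044),s)
M,O=cass(0.534,-0.0012,8.1,0.031)
p=r.snapshot('wrist'); E=wristext(p,s); K=p['intrinsics']
im=p['img'].copy()
c=np.array([[a,b,z] for a in(-.05,.05) for b in (-.008,.008) for z in (0,.075)])
for q in uv(K,E,c@M.T+O): cv2.circle(im,tuple(int(round(t)) for t in q),3,(0,0,255),1)
cv2.imwrite('pics/w3.png',im)
```

```text
7.75 [ 0.4622 -0.0043  0.1331] [ 0.69    0.9178 -0.6922  2.5396  3.2382  0.5809  0.4924] [ 1.2271  0.3263 -0.0559]
row [ 0.0003 -0.0001 -0.0006] [-0.07  0.09 -0.07] dist 0.0007261016650829194 ang 0.13164979587393089
row [ 0.0141 -0.      0.0369] [-0.07  0.09 -0.07] dist 0.03952230145488496 ang 0.13164979587393089
row [0.0278 0.     0.0745] [-0.07  0.09 -0.07] dist 0.07952042128254587 ang 0.13164979587393089
```

View pics/w3.png

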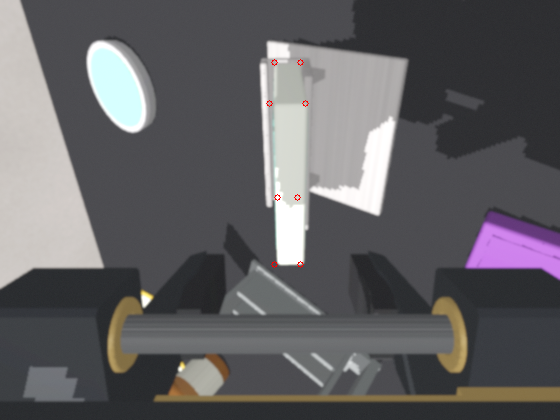

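Request:
carry_out:
  commands:
    - [0.006, 0, 0.015, 0, 0, 0]
    - [0.012, 0, 0.032, 0, 0, 0]
    - [0.018, 0, 0.049, 0, 0, 0]
    - [0.023, 0, 0.062, 0, 0, 0]
    - [0.0278, 0, 0.0745, 0, 0, 0]
    - [0.0278, 0, 0.0745, 0, 0, 0]
    - [0.0278, 0, 0.0745, 0, 0, 0]

```text
clock: 8.5
tool_pos: [0.5065, 0.0006, 0.0674]
eef_rot: [0.743, -0.577, 0.068, -0.333]
contact_force: [-0.7, 0.1, 0.1]
opening: 0.606
```

Run:
```python
from plan import *
s=st(); print(s['clock'],s['tool_pos'],s['q'],s['contact_force'])
delta(*grasp(20,1,.044),s)
p=r.snapshot('side'); a=p['img'][130:300,220:360]; cv2.imwrite('pics/s4.png',cv2.resize(a,None,fx=3.5,fy=3.5,interpolation=cv2.INTER_CUBIC))
```

```text
8.5 [0.5065 0.0006 0.0674] [ 0.6232  1.0706 -0.6319  2.424   3.2444  0.6167  0.5424] [-0.7107  0.0795  0.1038]
row [-0.0008 -0.0012  0.0004] [-0.01  0.08 -0.15] dist 0.001482219201504251 ang 0.17293153042999448
```

View pics/s4.png

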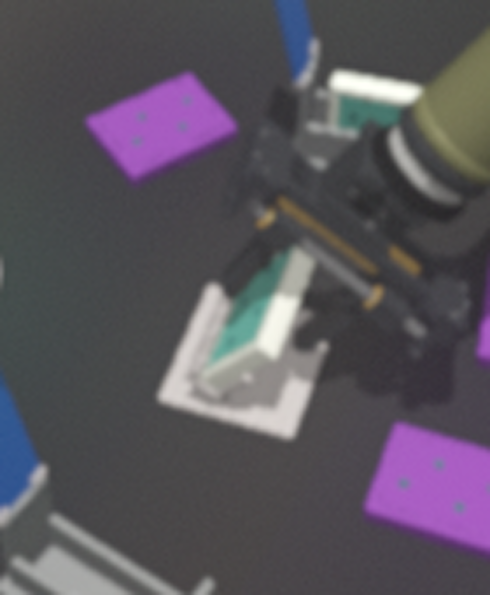

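Request:
carry_out:
  commands:
    - [0, 0, 0, 0, 0, 0]
    - [0, 0, 0, 0, 0, 0]
    - [0, 0, 0, 0, 0, 0]
    - [0, 0, 0, 0, 0, 0]
    - [0, 0, 0, 0, 0, 0]
    - [0, 0, 0, 0, 0, 0]
    - [0, 0, 0, 0, 0, 0]
    - [0, 0, 0, 0, 0, 0]
  fingers: 255
  grip_force: 35

```text
clock: 9.35
tool_pos: [0.5069, 0.0003, 0.0674]
eef_rot: [0.743, -0.577, 0.069, -0.333]
contact_force: [-0.2, -0.4, 1.8]
opening: 0.178
```

Run:
```python
from plan import *
s=st(); print(s['clock'],s['tool_pos'],s['q'],s['contact_force'],s['opening'])
for dz in (.015,.05): 
  P,T=grasp(20,1,.044+dz); q,e,a=ik(P,T,s['q'],.01); print(q,e,a); delta(P,T,s)
```

```text
9.35 [0.5069 0.0003 0.0674] [ 0.6231  1.0704 -0.6315  2.4235  3.2447  0.6171  0.543 ] [-0.168  -0.3794  1.7582] 0.1781987916426732
[ 0.6293  1.0415 -0.6401  2.4479  3.2393  0.6154  0.5352] 1.1078787582118988e-07 2.108657524670639e-07
row [-0.0063 -0.0009 -0.0137] [-0.05  0.04 -0.1 ] dist 0.01511382588493815 ang 0.11923653437018246
[ 0.6586  0.9757 -0.6647  2.5003  3.2366  0.6015  0.5147] 4.029835544969106e-07 5.688309949992294e-07
row [-0.0183 -0.0009 -0.0466] [-0.05  0.04 -0.1 ] dist 0.05006475640545853 ang 0.11923653437018246
```

Request:
carry_out:
  commands:
    - [-0.003, 0, -0.008, 0, 0, 0]
    - [-0.007, 0, -0.019, 0, 0, 0]
    - [-0.011, 0, -0.03, 0, 0, 0]
    - [-0.015, 0, -0.042, 0, 0, 0]
    - [-0.0188, 0, -0.0517, 0, 0, 0]
    - [-0.0188, 0, -0.0517, 0, 0, 0]

```text
clock: 9.95
tool_pos: [0.4745, -0.0044, 0.1136]
eef_rot: [0.743, -0.576, 0.069, -0.332]
contact_force: [-0.2, 0.7, -1.3]
opening: 0.179
```

```bash
timeout 300 python3 - <<'E'
from plan import *
s=st(); print(s['clock'],s['tool_pos'],s['q'],s['contact_force'],s['opening'])
p=r.snapshot('side'); save(p,'s5'); a=p['img'][130:330,180:380]; cv2.imwrite('pics/s5c.png',cv2.resize(a,None,fx=3,fy=3,interpolation=cv2.INTER_CUBIC))
# path sim
R0=R.from_quat(s['eef_rot']); P0=s['tool_pos']
Pf,Tf=place(20,1,z0=.12,way=-1); Rf=R.from_matrix(Tf)
rel=(R0.inv()*Rf).as_rotvec(); print('rotvec deg',np.degrees(rel),np.degrees(np.linalg.norm(rel)),Pf)
from scipy.spatial.transform import Slerp
for mid in ((.50,.06,.22),(.50,.10,.22)):
  q=s['q'].copy()
  for k in range(1,21):
    t=k/20
    P=(1-t)**2*P0+2*t*(1-t)*np.array(mid)+t*t*Pf
    Rt=R0*R.from_rotvec(rel*t)
    q,e,a=ik(P,Rt.as_matrix(),q,.02)
    zc=Rt.as_matrix()
    print(k,P,q,round(e,4),round(a,3)) if k%3==2 else 0
delta(Pf,Tf,s)
E
```

```text
9.95 [ 0.4745 -0.0044  0.1136] [ 0.6703  0.9654 -0.6709  2.5098  3.2383  0.5967  0.5131] [-0.1937  0.7034 -1.2728] 0.17856766029674576
rotvec deg [ 12.7657  32.5942 105.2417] 110.91058787455478 [0.5149 0.2185 0.1651]
2 [0.4795 0.0094 0.1333] [ 0.6538  0.9467 -0.8128  2.55    2.9461  0.6819  0.4936] 0.0002 0.001
5 [0.4866 0.0337 0.1567] [ 0.7405  1.1478 -1.46    2.55    2.131   1.0685  0.8033] 0.0037 0.013
8 [0.4932 0.0622 0.1729] [ 0.5667  1.067  -1.46    2.55    2.031   1.1901  0.3873] 0.0008 0.003
11 [0.4994 0.0949 0.1819] [ 0.4197  1.02   -1.46    2.482   1.8767  1.2584  0.083 ] 0.0 0.0
14 [0.505  0.1319 0.1835] [ 0.297   1.0117 -1.4565  2.3695  1.7232  1.3111 -0.1515] 0.0 0.0
17 [0.5102 0.1731 0.178 ] [ 0.1898  1.0305 -1.4391  2.2338  1.5984  1.3516 -0.3582] 0.0 0.0
20 [0.5149 0.2185 0.1651] [ 0.0952  1.0699 -1.4142  2.0868  1.5032  1.3788 -0.5541] 0.0 0.0
2 [0.4795 0.0166 0.1333] [ 0.712   1.0066 -0.9822  2.55    2.7167  0.7228  0.7009] 0.0007 0.003
5 [0.4866 0.0487 0.1567] [ 0.694   1.1443 -1.46    2.55    2.1246  1.0919  0.7673] 0.0048 0.017
8 [0.4932 0.0814 0.1729] [ 0.5054  1.0679 -1.46    2.55    2.0206  1.2253  0.3414] 0.0005 0.002
11 [0.4994 0.1147 0.1819] [ 0.3651  1.0238 -1.46    2.47    1.8622  1.2843  0.0534] 0.0 0.0
14 [0.505  0.1487 0.1835] [ 0.2564  1.0178 -1.457   2.3531  1.7131  1.3305 -0.1679] 0.0 0.0
17 [0.5102 0.1833 0.178 ] [ 0.1682  1.0368 -1.442   2.2213  1.5943  1.3651 -0.3646] 0.0 0.0
20 [0.5149 0.2185 0.1651] [ 0.0964  1.0741 -1.4205  2.0868  1.5041  1.3859 -0.5541] 0.0 0.0
row [-0.2025 -0.0878  0.0724] [ 12.77  32.59 105.24] dist 0.23229010890648003 ang 110.91058787455478
```

View pics/s5c.png

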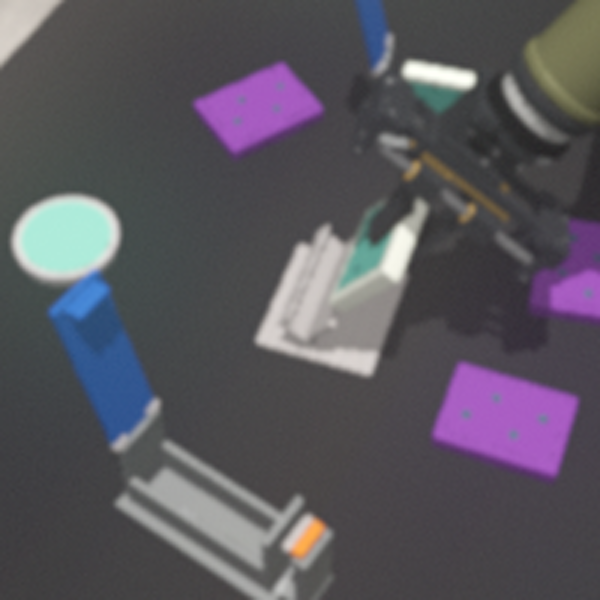

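```bash
timeout 400 python3 - <<'E'
from plan import *
s=st()
R0=R.from_quat(s['eef_rot']); P0=s['tool_pos']
def seg(q,Pa,Ra,Pb,Rb,n,show):
    rel=(Ra.inv()*Rb).as_rotvec()
    for k in range(1,n+1):
        t=k/n; q,e,a=ik(Pa+(Pb-Pa)*t,(Ra*R.from_rotvec(rel*t)).as_matrix(),q,.02)
        if k%show==0: print(k,Pa+(Pb-Pa)*t,q,round(e,4),round(a,3))
    return q
for P1 in ([.54,.0,.19],[.56,.04,.19]):
    P1=np.array(P1)
    _,T1=place(20,1,yaw=8.1-90,way=1); R1=R.from_matrix(T1)
    Pf,Tf=place(20,1,z0=.12,way=-1); Rf=R.from_matrix(Tf)
    _,Tm=place(20,1,yaw=8.1-90-50,way=1)
    q=seg(s['q'].copy(),P0,R0,P1,R1,8,2)
    q=seg(q,P1,R1,(P1+Pf)/2,R.from_matrix(Tm),6,2)
    q=seg(q,(P1+Pf)/2,R.from_matrix(Tm),Pf,Rf,6,2)
    delta(P1,T1,s)
E
```

```text
2 [ 0.4915 -0.0033  0.1323] [ 0.6352  0.8384 -0.6749  2.3463  3.1553  0.2277  0.4288] 0.0 0.0
4 [ 0.5077 -0.0022  0.1515] [ 0.5166  0.754  -0.5569  2.2452  4.13    0.05   -0.6721] 0.0091 0.053
6 [ 0.5238 -0.0011  0.1708] [ 0.4205  0.7214 -0.4841  2.2443  4.13    0.05   -0.7749] 0.0321 0.186
8 [0.54 0.   0.19] [ 0.3497  0.7023 -0.431   2.2431  4.13    0.05   -0.8581] 0.0556 0.324
2 [0.5358 0.0364 0.1859] [ 0.3054  0.6923 -0.4467  2.235   4.13    0.05   -1.1897] 0.0385 0.226
4 [0.5316 0.0728 0.1817] [ 0.197   0.6675 -0.399   2.2256  4.13    0.05   -1.5398] 0.0223 0.132
6 [0.5275 0.1092 0.1776] [ 0.0083  0.6351 -0.2734  2.2163  4.13    0.05   -1.9191] 0.0092 0.055
2 [0.5233 0.1457 0.1734] [-0.2922  0.6146 -0.038   2.2089  4.13    0.05   -2.3782] 0.0004 0.003
4 [0.5191 0.1821 0.1693] [-0.6222  0.6432  0.2235  2.207   3.9256  0.05   -2.65  ] 0.0004 0.002
6 [0.5149 0.2185 0.1651] [-0.87    0.7089  0.3998  2.2056  3.4676  0.05   -2.65  ] 0.0088 0.054
row [-0.0046 -0.097  -0.0259] [-32.94   0.04  11.89] dist 0.10053668354808212 ang 35.01958199740089
2 [0.4965 0.0067 0.1323] [ 0.6053  0.8375 
[... 266 characters left out ...]
.0757 -1.3452  1.7433  0.8243  1.0533  2.4507] 0.0 0.0
2 [0.5525 0.0697 0.1859] [ 0.6333  0.9863 -1.2474  1.8749  0.8766  0.8232  2.0651] 0.0 0.0
4 [0.545  0.0995 0.1817] [ 0.5199  0.8691 -1.0828  1.9962  0.9739  0.5878  1.615 ] 0.0 0.0
6 [0.5375 0.1292 0.1776] [ 0.3072  0.7467 -0.8343  2.0959  1.1585  0.3801  1.0481] 0.0 0.0
2 [0.5299 0.159  0.1734] [ 0.1188  0.7095 -0.7421  2.1586  1.4927  0.4217  0.2684] 0.0 0.0
4 [0.5224 0.1887 0.1693] [-0.0348  0.7187 -0.7403  2.1593  1.5223  0.5878 -0.2134] 0.0 0.0
6 [0.5149 0.2185 0.1651] [-0.1888  0.7387 -0.7138  2.1     1.3921  0.7319 -0.5199] 0.0 0.0
row [-0.0342 -0.1178  0.0004] [-32.94   0.04  11.89] dist 0.12267285201539384 ang 35.01958199740089
```

```bash
cat > pathsim.py <<'E'
from plan import *
def run(q,P0,R0,Pf,Rf,mid,lead,n=16,reg=.02):
    rel=(R0.inv()*Rf).as_rotvec(); qs=[];mx=0;step=0
    for k in range(1,n+1):
        t=k/n; P=(1-t)**2*P0+2*t*(1-t)*np.array(mid)+t*t*Pf
        tr=max(0,(t-lead)/(1-lead))
        qn,e,a=ik(P,(R0*R.from_rotvec(rel*tr)).as_matrix(),q,reg); mx=max(mx,e+a); step=max(step,np.abs(qn-q).max()); q=qn; qs.append(q)
    return np.array(qs),mx,step
E
timeout 550 python3 - <<'E'
from pathsim import *
s=st(); R0=R.from_quat(s['eef_rot']); P0=s['tool_pos']
Pf,Tf=place(20,1,z0=.12,way=-1); Rf=R.from_matrix(Tf)
for mid in ((.58,.05,.2),(.62,.05,.2),(.6,.0,.17),(.55,.12,.2)):
  for lead in (0,.15,.3):
    qs,mx,step=run(s['q'].copy(),P0,R0,Pf,Rf,mid,lead,12)
    mg=np.minimum(qs-LO,HI-qs).min(0); print(mid,lead,'err',round(mx,4),'step',round(step,3),'marg',mg)
E
```

```text
(0.58, 0.05, 0.2) 0 err 0.0 step 0.174 marg [2.3958 1.1498 0.6888 0.0499 1.0328 0.5971 2.1337]
(0.58, 0.05, 0.2) 0.15 err 0.0 step 0.197 marg [2.3628 1.1536 0.6983 0.0898 0.9272 0.4803 2.1345]
(0.58, 0.05, 0.2) 0.3 err 0.0 step 0.228 marg [2.3628 1.1536 0.7028 0.0898 0.9272 0.4287 2.1349]
(0.62, 0.05, 0.2) 0 err 0.0 step 0.177 marg [2.3968 1.1522 0.7242 0.0677 1.034  0.578  2.1369]
(0.62, 0.05, 0.2) 0.15 err 0.0 step 0.2 marg [2.3641 1.155  0.7354 0.1071 0.9279 0.4492 2.138 ]
(0.62, 0.05, 0.2) 0.3 err 0.0 step 0.231 marg [2.3641 1.155  0.7395 0.1071 0.9279 0.3886 2.1384]
(0.6, 0.0, 0.17) 0 err 0.0 step 0.181 marg [2.3768 1.1396 0.6735 0.0656 1.0168 0.5796 2.1324]
(0.6, 0.0, 0.17) 0.15 err 0.0 step 0.206 marg [2.3445 1.143  0.6808 0.1058 0.9114 0.4526 2.133 ]
(0.6, 0.0, 0.17) 0.3 err 0.0 step 0.24 marg [2.3445 1.143  0.6836 0.1058 0.9114 0.3957 2.1332]
(0.55, 0.12, 0.2) 0 err 0.0 step 0.165 marg [2.4279 1.1457 0.6545 0.0133 1.0534 0.641  2.1308]
(0.55, 0.12, 0.2) 0.15 err 0.0 step 0.185 marg [2.3942 1.1513 0.6666 0.0436 0.9481 0.5432 2.1318]
(0.55, 0.12, 0.2) 0.3 err 0.0 step 0.214 marg [2.3942 1.1513 0.6748 0.0651 0.9481 0.5186 2.1325]
```

```bash
timeout 550 python3 - <<'E'
from pathsim import *
s=st(); R0=R.from_quat(s['eef_rot']); P0=s['tool_pos']
Pf,Tf=place(20,1,z0=.13,way=-1); Rf=R.from_matrix(Tf); Pf=Pf+np.array([-.03,.004,0])
mid=np.array((.58,.05,.2)); lead=.12; n=18
qs,mx,step=run(s['q'].copy(),P0,R0,Pf,Rf,mid,lead,12)
print(mx,step,np.minimum(qs-LO,HI-qs).min(0),qs[-1])
rel=(R0.inv()*Rf).as_rotvec()
for k in range(1,n+1):
    t=k/n; P=(1-t)**2*P0+2*t*(1-t)*mid+t*t*Pf; tr=max(0,(t-lead)/(1-lead))
    print(k,np.round(R0.inv().apply(P-P0),3).tolist(),np.round(np.degrees(rel*tr),1).tolist(), P)
E
```

```text
2.2174590397528434e-05 0.19208693874931715 [2.3627 1.1538 0.6693 0.0792 0.9272 0.5011 2.066 ] [-0.1801  0.723  -0.8007  2.1557  1.3977  0.7887 -0.594 ]
1 [-0.005, -0.015, 0.001] [0.0, 0.0, 0.0] [0.4864 0.002  0.1224]
2 [-0.011, -0.029, 0.002] [0.0, 0.0, 0.0] [0.4962 0.0091 0.131 ]
3 [-0.017, -0.041, 0.003] [0.7, 1.7, 5.6] [0.5047 0.017  0.139 ]
4 [-0.024, -0.052, 0.005] [1.5, 3.8, 12.2] [0.512  0.0256 0.1462]
5 [-0.033, -0.062, 0.007] [2.3, 5.8, 18.9] [0.5181 0.0349 0.1528]
6 [-0.042, -0.07, 0.009] [3.1, 7.9, 25.5] [0.5229 0.045  0.1586]
7 [-0.052, -0.077, 0.011] [3.9, 10.0, 32.1] [0.5266 0.0557 0.1638]
8 [-0.063, -0.083, 0.013] [4.7, 12.0, 38.8] [0.5289 0.0673 0.1683]
9 [-0.075, -0.088, 0.016] [5.5, 14.1, 45.4] [0.5301 0.0795 0.1721]
10 [-0.087, -0.091, 0.019] [6.3, 16.1, 52.1] [0.53   0.0925 0.1752]
11 [-0.101, -0.093, 0.022] [7.1, 18.2, 58.7] [0.5287 0.1062 0.1776]
12 [-0.115, -0.093, 0.026] [7.9, 20.3, 65.4] [0.5261 0.1206 0.1793]
13 [-0.13, -0.093, 0.029] [8.7, 22.3, 72.0] [0.5223 0.1358 0.1803]
14 [-0.146, -0.091, 0.033] [9.5, 24.4, 78.6] [0.5173 0.1517 0.1807]
15 [-0.163, -0.087, 0.037] [10.3, 26.4, 85.3] [0.5111 0.1683 0.1803]
16 [-0.181, -0.082, 0.042] [11.1, 28.5, 91.9] [0.5036 0.1856 0.1793]
17 [-0.2, -0.076, 0.046] [11.9, 30.6, 98.6] [0.4949 0.2037 0.1776]
18 [-0.219, -0.069, 0.051] [12.7, 32.6, 105.2] [0.4849 0.2225 0.1751]
```

Request:
carry_out:
  commands:
    - [-0.005, -0.015, 0.001, 0, 0, 0]
    - [-0.011, -0.029, 0.002, 0, 0, 0]
    - [-0.017, -0.041, 0.003, 0.7, 1.7, 5.6]
    - [-0.024, -0.052, 0.005, 1.5, 3.8, 12.2]
    - [-0.033, -0.062, 0.007, 2.3, 5.8, 18.9]
    - [-0.042, -0.07, 0.009, 3.1, 7.9, 25.5]
    - [-0.052, -0.077, 0.011, 3.9, 10, 32.1]
    - [-0.063, -0.083, 0.013, 4.7, 12, 38.8]
    - [-0.075, -0.088, 0.016, 5.5, 14.1, 45.4]
    - [-0.075, -0.088, 0.016, 5.5, 14.1, 45.4]

```text
clock: 11.0
tool_pos: [0.5314, 0.0841, 0.1731]
eef_rot: [-0.435, 0.848, -0.049, 0.298]
contact_force: [-0.1, 0.9, -0.9]
opening: 0.176
```

```bash
timeout 550 python3 - <<'E'
from pathsim import *
s=st(); R0=R.from_quat(s['eef_rot']); P0=s['tool_pos']; print(s['clock'],P0,s['q'],s['opening'])
Pf,Tf=place(20,1,z0=.13,way=-1); Rf=R.from_matrix(Tf); Pf=Pf+np.array([-.03,.004,0])
mid=np.array((.525,.15,.185)); lead=.0; n=9
qs,mx,step=run(s['q'].copy(),P0,R0,Pf,Rf,mid,lead,9)
print(mx,step,np.minimum(qs-LO,HI-qs).min(0),qs[-1])
rel=(R0.inv()*Rf).as_rotvec()
for k in range(1,n+1):
    t=k/n; P=(1-t)**2*P0+2*t*(1-t)*mid+t*t*Pf; tr=max(0,(t-lead)/(1-lead))
    print(k,np.round(R0.inv().apply(P-P0),3).tolist(),np.round(np.degrees(rel*tr),1).tolist(), P)
E
```

```text
11.0 [0.5314 0.0841 0.1731] [ 0.2575  0.7653 -0.7705  2.4486  2.4577  0.7187 -0.1076] 0.1760272272136664
1.4328706470863105e-05 0.12700152388516672 [2.8193 1.1662 0.6692 0.1276 1.8052 0.6907 2.066 ] [-0.1801  0.723  -0.8008  2.1557  1.3977  0.7888 -0.594 ]
1 [-0.012, 0.01, -0.0] [0.8, 2.1, 6.7] [0.5296 0.0988 0.1755]
2 [-0.023, 0.02, -0.001] [1.7, 4.2, 13.3] [0.5269 0.1137 0.1773]
3 [-0.033, 0.031, -0.001] [2.5, 6.3, 20.0] [0.5234 0.1288 0.1786]
4 [-0.043, 0.043, -0.001] [3.3, 8.3, 26.7] [0.5191 0.144  0.1794]
5 [-0.053, 0.057, -0.002] [4.1, 10.4, 33.3] [0.5139 0.1594 0.1796]
6 [-0.062, 0.07, -0.002] [5.0, 12.5, 40.0] [0.5079 0.1749 0.1793]
7 [-0.071, 0.085, -0.002] [5.8, 14.6, 46.6] [0.5011 0.1906 0.1784]
8 [-0.079, 0.101, -0.003] [6.6, 16.7, 53.3] [0.4934 0.2065 0.1771]
9 [-0.087, 0.118, -0.003] [7.4, 18.8, 60.0] [0.4849 0.2225 0.1751]
```

Request:
carry_out:
  commands:
    - [-0.012, 0.01, 0, 0.8, 2.1, 6.7]
    - [-0.023, 0.02, -0.001, 1.7, 4.2, 13.3]
    - [-0.033, 0.031, -0.001, 2.5, 6.3, 20]
    - [-0.043, 0.043, -0.001, 3.3, 8.3, 26.7]
    - [-0.053, 0.057, -0.002, 4.1, 10.4, 33.3]
    - [-0.062, 0.07, -0.002, 5, 12.5, 40]
    - [-0.071, 0.085, -0.002, 5.8, 14.6, 46.6]
    - [-0.079, 0.101, -0.003, 6.6, 16.7, 53.3]
    - [-0.087, 0.118, -0.003, 7.4, 18.8, 60]
    - [-0.087, 0.118, -0.003, 7.4, 18.8, 60]
    - [-0.087, 0.118, -0.003, 7.4, 18.8, 60]

```text
clock: 12.1
tool_pos: [0.4849, 0.2177, 0.1732]
eef_rot: [0.078, 0.982, -0.016, 0.172]
contact_force: [0.7, -1.1, -0.5]
opening: 0.181
```

```bash
timeout 550 python3 - <<'E'
from pathsim import *
s=st(); print(s['clock'],s['tool_pos'],s['q'],s['opening'],s['contact_force'])
p=r.snapshot('wrist'); save(p,'w6'); E=wristext(p,s); np.save('w6E.npy',E)
p2=dict(p);p2['extrinsics']=E
for l in ['case_empty','lid_empty_hinge','lid_empty_pad','cassette']:
    for d in r.spot_point(p,l): print(l,d['p'],np.array(d['xyz']),proj(p2,d['xyz']))
p=r.snapshot('side'); save(p,'s6'); a=p['img'][180:350,160:360]; cv2.imwrite('pics/s6c.png',cv2.resize(a,None,fx=3.5,fy=3.5,interpolation=cv2.INTER_CUBIC))
E
```

```text
12.1 [0.4849 0.2177 0.1732] [-0.1914  0.7162 -0.7681  2.16    1.3952  0.7661 -0.5893] 0.18081110707611683 [ 0.6993 -1.1304 -0.487 ]
case_empty 0.61 [0.5077 0.2198 0.0017] [294.3134 147.2251]
cassette 0.78 [0.4798 0.2176 0.133 ] [284.9768 210.0826]
```

View pics/w6.png

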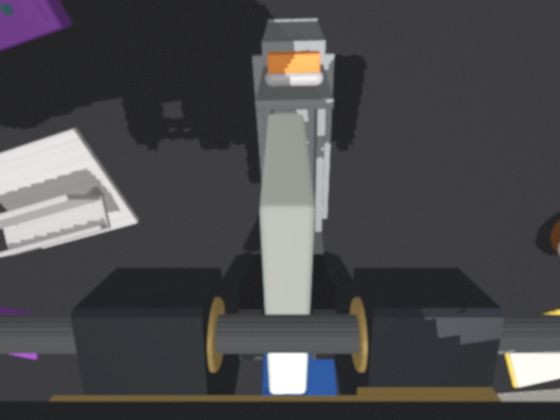

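View pics/s6c.png

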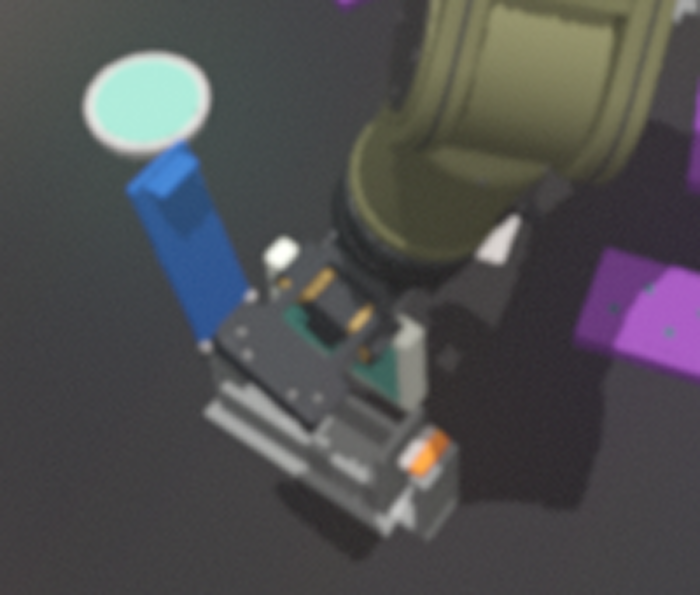

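Run:
```python
from plan import *
E=np.load('w6E.npy');K=np.load('K.npy')
def mark(im,E,K,cx,cy,yaw,f,x0,y0,col):
    Ry=R.from_euler('z',yaw,degrees=True).as_matrix()
    pts=[(sx,sy,z) for (sx,sy,z) in [(-.062,-.022,.085),(-.062,.022,.085),(-.062,-.022,.04),(-.062,.022,.04),(.062,-.022,.04),(.062,.022,.04),(.062,-.022,.085),(.062,.022,.085),(-.074,-.03,.005),(-.074,.03,.005),(.074,-.03,.005),(.074,.03,.005),(-.062,-.016,.04),(-.062,.016,.04),(.062,.016,.04),(.062,-.016,.04)]]
    for q in uv(K,E,np.array(pts)@Ry.T+[cx,cy,0]): cv2.circle(im,tuple(int(round(t)) for t in (q-[x0,y0])*f+f/2),4,col,1)
im=cv2.imread('pics/w6.png'); a=cv2.resize(im[10:260,200:380],None,fx=3,fy=3,interpolation=cv2.INTER_CUBIC)[:600]
mark(a,E,K,.5085,.2195,-9,3,200,10,(0,0,255)); cv2.imwrite('pics/w6c.png',a)
# top view
p=r.snapshot('side'); Es,Ks=p['extrinsics'],p['intrinsics']
im=cv2.imread('pics/side0.png'); a=cv2.resize(im[220:340,190:310],None,fx=5,fy=5,interpolation=cv2.INTER_CUBIC)
mark(a,Es,Ks,.5085,.2195,-9,5,190,220,(0,0,255)); cv2.imwrite('pics/s0c.png',a)
```

```text
(no output)
```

View pics/w6c.png

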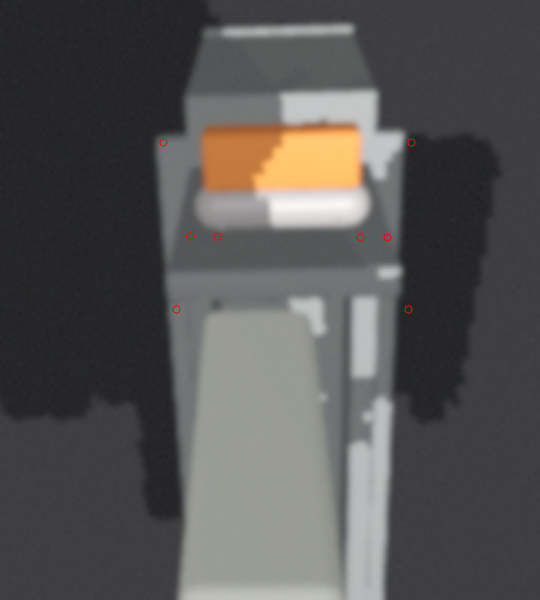

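View pics/s0c.png

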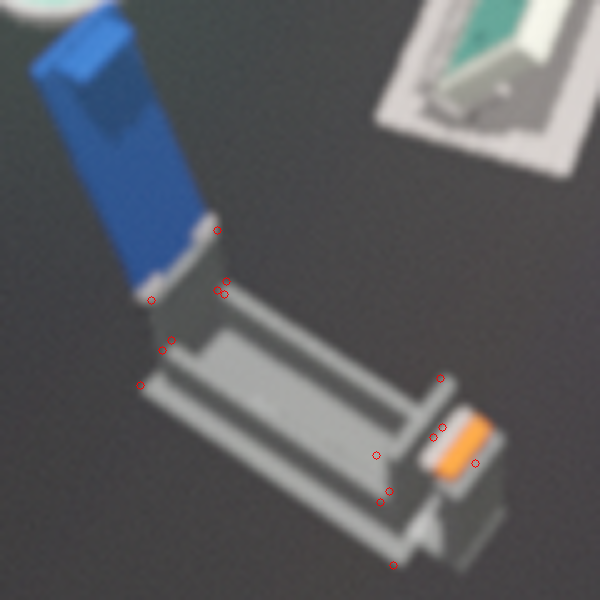

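Run:
```python
from plan import *
E=np.load('w6E.npy');K=np.load('K.npy')
p=r.snapshot('side'); Es,Ks=p['extrinsics'],p['intrinsics']
w=(np.array([(157,136),(405,132),(168,295),(400,291)])-1.5)/3+[200,10]
wm=np.array([(-.074,-.03,.005),(-.074,.03,.005),(-.062,-.022,.085),(-.062,.022,.085)])
sv=(np.array([(403,564),(143,389),(452,378)])-2.5)/5+[190,220]
sm=np.array([(-.074,.03,.005),(.074,.03,.005),(-.062,-.022,.085)])
def X(m,q): return m@R.from_euler('z',q[2],degrees=True).as_matrix().T+[q[0],q[1],0]
f=lambda q: uv(K,E,X(wm,q))-w
g=lambda q: uv(Ks,Es,X(sm,q))-sv
for nm,fn in (('w',lambda q:f(q).ravel()),('s',lambda q:g(q).ravel()),('both',lambda q:np.r_[f(q).ravel()*.4,g(q).ravel()])):
    o=least_squares(fn,[.508,.219,-9.]); print(nm,o.x,np.round(o.fun,1))
# cassette held: top corners in w6: model
s=st(); Rt=R.from_quat(s['eef_rot']).as_matrix()
print(s['tool_pos'],np.degrees(np.arctan2(Rt[1,0],Rt[0,0])), Rt)
```

```text
w [ 0.5059  0.2194 -8.1065] [-0.3 -1.   0.  -1.  -0.2  0.8  0.5  1. ]
s [ 0.5053  0.2186 -7.8696] [ 0.2  0.2  0.5  0.1 -0.7 -0.2]
both [ 0.5057  0.2191 -8.164 ] [-0.3 -0.5 -0.1 -0.5 -0.3  0.2  0.   0.3 -0.2  0.4  0.3  0.1 -1.   0. ]
[0.4845 0.2188 0.1737] 170.77720320247298 [[-0.9286  0.1614  0.3342]
 [ 0.1508  0.9869 -0.0576]
 [-0.3392 -0.0031 -0.9407]]
```

Run:
```python
from plan import *
E=np.load('w6E.npy');K=np.load('K.npy')
# pose at time of shot
q=[-0.1914,0.7162,-0.7681,2.16,1.3952,0.7661,-0.5893]; P,T=fk(q); P=np.array([.4849,.2177,.1732])
# cassette in tool (assumed)
M,O=cass(0.534,-0.0012,8.1,0.031); Pg,Tg=grasp(20,1,.044)
Mt=Tg.T@M; Ot=Tg.T@(O-Pg); print(Mt,Ot)
for end in (-.05,.05):
    c=np.array([[end,-.008,0],[end,.008,0],[end,-.008,.075],[end,.008,.075]])
    W=(c@Mt.T+Ot)@T.T+P; print(end,W.tolist() if 0 else np.round(W,3).tolist(), np.round(uv(K,E,W),1).tolist())
im=cv2.imread('pics/w6.png'); a=cv2.resize(im[95:255,240:340],None,fx=5,fy=5,interpolation=cv2.INTER_CUBIC)[:600]; cv2.imwrite('pics/w6d.png',a)
```

```text
[[ 0.9397 -0.     -0.342 ]
 [ 0.     -1.      0.    ]
 [-0.342   0.     -0.9397]] [0.0215 0.     0.0402]
-0.05 [[0.529, 0.218, 0.128], [0.526, 0.203, 0.128], [0.529, 0.219, 0.203], [0.527, 0.203, 0.203]] [[299.6, 271.0], [273.0, 271.0], [304.4, 393.7], [267.7, 393.7]]
0.05 [[0.43, 0.234, 0.128], [0.428, 0.219, 0.128], [0.43, 0.235, 0.203], [0.428, 0.219, 0.203]] [[304.4, 108.9], [268.3, 108.9], [314.8, 204.4], [257.2, 204.4]]
```

View pics/w6d.png

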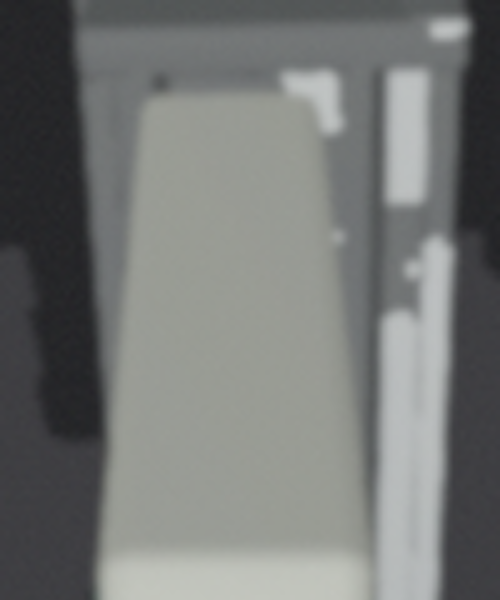

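Run:
```python
from plan import *
s=st(); print(s['tool_pos'],s['clock'])
q=s['q']
for z in (.128,.1,.05,.012,.006):
    P,T=place(20,1,.5057,.219,-8.1,z0=z,way=-1); q,e,a=ik(P,T,q,.02); print(z,P,q,e); delta(P,T,s)
```

```text
[0.4845 0.2188 0.1737] 12.5
0.128 [0.5121 0.2181 0.1731] [-0.1594  0.7331 -0.7627  2.1029  1.3818  0.7583 -0.4947] 2.6606545779732795e-06
row [-0.0255  0.0038  0.0098] [-0.57 -0.18 -1.06] dist 0.027620737211633762 ang 1.2132995465580272
0.1 [0.5121 0.2181 0.1451] [-0.1742  0.7867 -0.7458  2.1235  1.4812  0.7587 -0.5926] 3.9565850038739596e-06
row [-0.016   0.0038  0.0362] [-0.57 -0.18 -1.06] dist 0.03975805523888267 ang 1.2132995465580272
0.05 [0.5121 0.2181 0.0951] [-0.1868  0.8925 -0.7352  2.1484  1.6488  0.7909 -0.7492] 6.3030443431860974e-06
row [0.0009 0.004  0.0832] [-0.57 -0.18 -1.06] dist 0.08331300155604703 ang 1.2132995465580272
0.012 [0.5121 0.2181 0.0571] [-0.1923  0.9762 -0.7295  2.157   1.7606  0.8274 -0.8453] 3.921527343572808e-06
row [0.0138 0.0041 0.119 ] [-0.57 -0.18 -1.06] dist 0.11982873075736797 ang 1.2132995465580272
0.006 [0.5121 0.2181 0.0511] [-0.1931  0.9894 -0.7281  2.1576  1.777   0.8333 -0.8588] 5.639031715497387e-07
row [0.0158 0.0041 0.1246] [-0.57 -0.18 -1.06] dist 0.125674846757614 ang 1.2132995465580272
```

Request:
carry_out:
  commands:
    - [-0.013, 0.002, 0.005, -0.6, -0.2, -1]
    - [-0.0255, 0.0038, 0.0098, -0.6, -0.2, -1]
    - [-0.0255, 0.0038, 0.0098, -0.6, -0.2, -1]
    - [-0.016, 0.0038, 0.0362, -0.6, -0.2, -1]
    - [-0.009, 0.004, 0.055, -0.6, -0.2, -1]
    - [-0.004, 0.004, 0.069, -0.6, -0.2, -1]
    - [0.0009, 0.004, 0.0832, -0.6, -0.2, -1]
    - [0.0009, 0.004, 0.0832, -0.6, -0.2, -1]

```text
clock: 13.3
tool_pos: [0.5105, 0.2182, 0.0935]
eef_rot: [0.069, 0.983, -0.012, 0.172]
contact_force: [-0.1, -0.1, -0.5]
opening: 0.178
```

Run:
```python
from plan import *
s=st(); print(s['tool_pos'],s['clock'],s['contact_force'],s['opening'])
for z in (.012,.008,.006,.005):
    P,T=place(20,1,.5057,.219,-8.1,z0=z,way=-1); delta(P,T,s)
p=r.snapshot('wrist'); save(p,'w7'); a=p['img'][0:260,180:400]; cv2.imwrite('pics/w7c.png',cv2.resize(a,None,fx=2.3,fy=2.3))
p=r.snapshot('side');a=p['img'][180:350,160:360]; cv2.imwrite('pics/s7c.png',cv2.resize(a,None,fx=3.5,fy=3.5,interpolation=cv2.INTER_CUBIC))
```

```text
[0.5105 0.2182 0.0935] 13.3 [-0.0821 -0.0824 -0.5148] 0.1780156356288542
row [0.0108 0.0002 0.0347] [-0.03 -0.17  0.01] dist 0.03638943229313677 ang 0.17329844756568105
row [0.0122 0.0002 0.0385] [-0.03 -0.17  0.01] dist 0.040385871797062003 ang 0.17329844756568105
row [0.0129 0.0002 0.0404] [-0.03 -0.17  0.01] dist 0.042384343452561576 ang 0.17329844756568105
row [0.0132 0.0002 0.0413] [-0.03 -0.17  0.01] dist 0.04338363210304878 ang 0.17329844756568105
```

View pics/w7c.png

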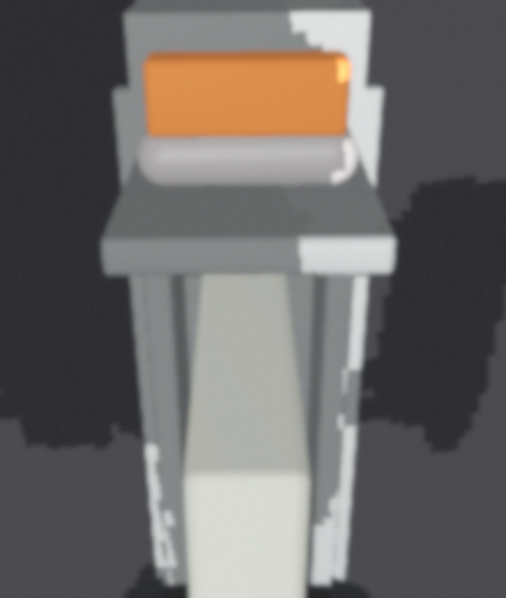

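View pics/s7c.png

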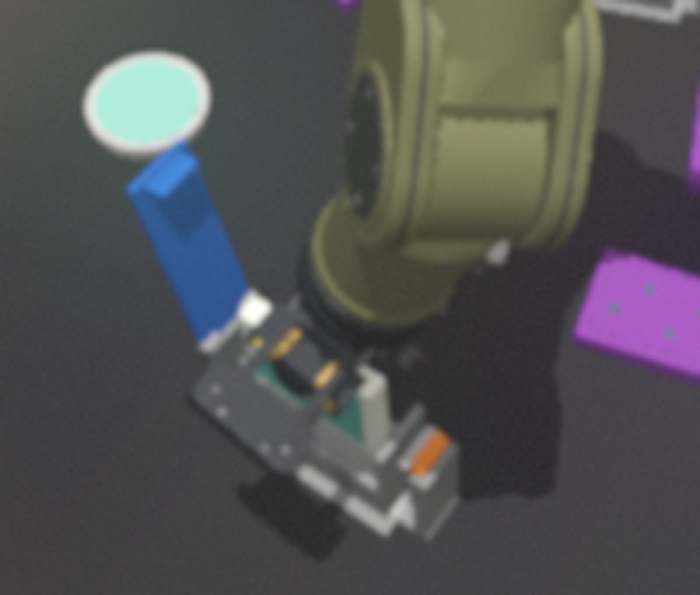

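The cassette is centred between the rails (cassette at x 190–305 in the crop, rails at 165 and 330). Lowering it now.

Request:
carry_out:
  commands:
    - [0.004, 0, 0.012, 0, 0, 0]
    - [0.008, 0, 0.024, 0, 0, 0]
    - [0.0108, 0, 0.0347, 0, -0.2, 0]
    - [0.0115, 0, 0.0365, 0, -0.2, 0]
    - [0.0122, 0, 0.0385, 0, -0.2, 0]
    - [0.0129, 0, 0.0404, 0, -0.2, 0]
    - [0.0129, 0, 0.0404, 0, -0.2, 0]
    - [0.0129, 0, 0.0404, 0, -0.2, 0]

```text
clock: 14.2
tool_pos: [0.5139, 0.2186, 0.0532]
eef_rot: [0.07, 0.982, -0.012, 0.175]
contact_force: [0.6, 0.3, -0.4]
opening: 0.175
```

Run:
```python
from plan import *
s=st(); print(s['tool_pos'],s['clock'],s['contact_force'],s['moment'],s['opening'])
delta(*place(20,1,.5057,.219,-8.1,z0=.005,way=-1),s)
```

```text
[0.5139 0.2186 0.0532] 14.2 [ 0.5543  0.3376 -0.3917] [ 0.1072  0.2333 -0.0093] 0.17534154000816277
row [ 0.0026 -0.0008  0.0023] [ 0.08  0.24 -0.07] dist 0.0035856915677054354 ang 0.2621832244339193
```

Request:
carry_out:
  commands:
    - [0.0005, 0, 0.001, 0, 0, 0]
    - [0.001, 0, 0.002, 0, 0, 0]
    - [0.001, 0, 0.002, 0, 0, 0]

```text
clock: 14.5
tool_pos: [0.5137, 0.2186, 0.0508]
eef_rot: [0.07, 0.982, -0.012, 0.175]
contact_force: [1.1, -0.9, 1.7]
opening: 0.177
```

Request:
carry_out:
  commands:
    - [0.0004, 0, 0.001, 0, 0, 0]
    - [0.0004, 0, 0.001, 0, 0, 0]

```text
clock: 14.7
tool_pos: [0.5139, 0.2186, 0.0506]
eef_rot: [0.07, 0.982, -0.012, 0.176]
contact_force: [-1.5, -1.7, 10.2]
opening: 0.178
```

Run:
```python
from plan import *
for i in range(1):
    s=st(); print(s['tool_pos'],s['clock'],s['contact_force'],s['moment'],s['opening'])
p=r.snapshot('wrist'); save(p,'w8'); a=p['img'][0:260,180:400]; cv2.imwrite('pics/w8c.png',cv2.resize(a,None,fx=2.3,fy=2.3))
s=st(); print(s['tool_pos'],s['clock'],s['contact_force'])
```

```text
[0.5139 0.2186 0.0506] 14.7 [-1.4912 -1.698  10.1811] [-0.286   0.0148 -0.1157] 0.17764539186304384
[0.5139 0.2186 0.0506] 14.75 [-0.3748 -1.5158  9.4831]
```

View pics/w8c.png

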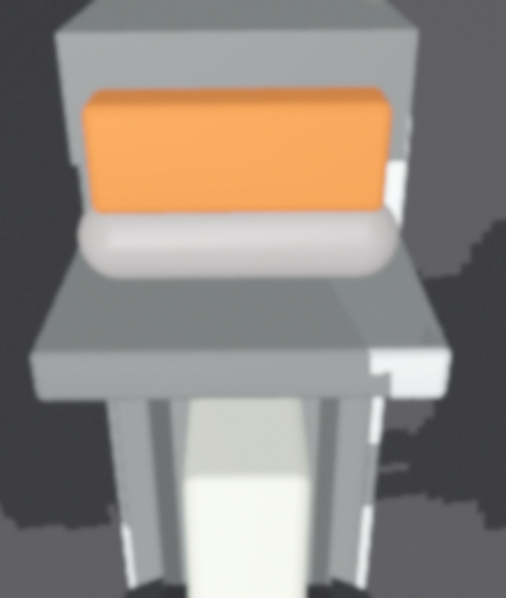

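Request:
carry_out:
  commands:
    - [-0.0002, 0, -0.0005, 0, 0, 0]
    - [-0.0002, 0, -0.0005, 0, 0, 0]
    - [-0.0002, 0, -0.0005, 0, 0, 0]
    - [-0.0002, 0, -0.0005, 0, 0, 0]
    - [-0.0002, 0, -0.0005, 0, 0, 0]
  fingers: 110

```text
clock: 15.25
tool_pos: [0.5134, 0.2185, 0.0499]
eef_rot: [0.07, 0.982, -0.012, 0.175]
contact_force: [-0.4, 0.5, -1.0]
opening: 0.568
```

Request:
carry_out:
  commands:
    - [-0.003, 0, -0.008, 0, 0, 0]
    - [-0.008, 0, -0.022, 0, 0, 0]
    - [-0.014, 0, -0.04, 0, 0, 0]
    - [-0.024, 0, -0.065, 0, 0, 0]
    - [-0.034, 0, -0.094, 0, 0, 0]
    - [-0.034, 0, -0.094, 0, 0, 0]

```text
clock: 15.85
tool_pos: [0.5142, 0.2202, 0.1542]
eef_rot: [0.07, 0.982, -0.01, 0.178]
contact_force: [0.0, -1.5, 0.4]
opening: 0.57
```

Run:
```python
from plan import *
s=st(); print(s['tool_pos'],s['clock'],s['contact_force'],s['opening'],s['q'])
p=r.snapshot('wrist'); save(p,'w9'); np.save('w9E.npy',wristext(p,s))
for l in ('case_empty','cassette'):
    for d in r.spot_point(p,l)[:2]: print(l,d['p'],np.array(d['xyz']))
p=r.snapshot('side');save(p,'s9'); a=p['img'][180:350,160:360]; cv2.imwrite('pics/s9c.png',cv2.resize(a,None,fx=3.5,fy=3.5,interpolation=cv2.INTER_CUBIC))
```

```text
[0.5142 0.2202 0.1542] 15.85 [ 0.0164 -1.5146  0.4371] 0.5697198685261806 [-0.1891  0.7619 -0.7203  2.1201  1.4652  0.7355 -0.5809]
cassette 0.68 [0.5093 0.2204 0.01  ]
```

View pics/w9.png

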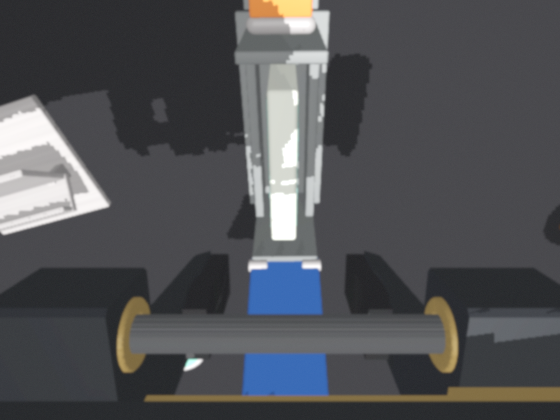

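View pics/s9c.png

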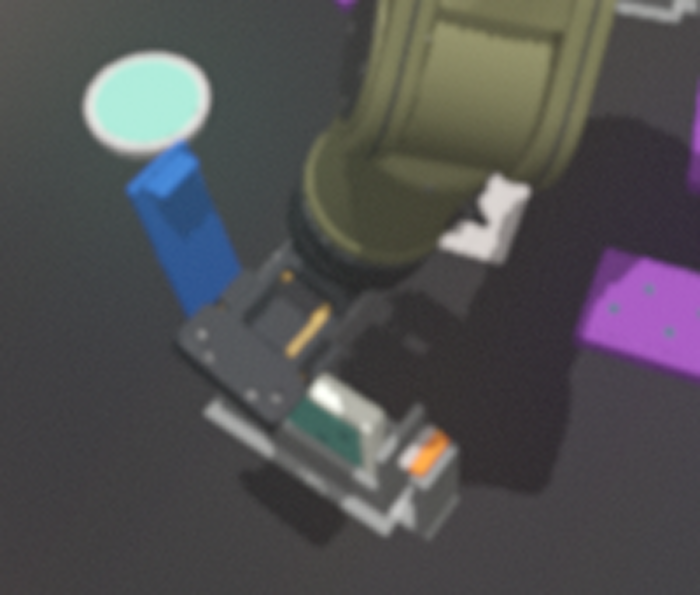

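Run:
```python
from plan import *
E=np.load('w9E.npy');K=np.load('K.npy'); Ry=R.from_euler('z',-8.1,degrees=True).as_matrix()
c=np.array([[-.05,-.008,.08],[-.05,.008,.08],[.05,-.008,.08],[.05,.008,.08],[-.062,-.022,.085],[-.062,.022,.085],[.062,-.022,.085],[.062,.022,.085]])
print(np.round(uv(K,E,c@Ry.T+[.5057,.219,0]),1))
im=cv2.imread('pics/w9.png')[40:275,215:350]; cv2.imwrite('pics/w9c.png',cv2.resize(im,None,fx=2.5,fy=2.5,interpolation=cv2.INTER_CUBIC))
```

```text
[[264.9  84.3]
 [296.6  84.2]
 [270.  236.8]
 [294.1 236.7]
 [233.9  61.9]
 [326.9  61.8]
 [249.4 255.4]
 [314.9 255.1]]
```

View pics/w9c.png

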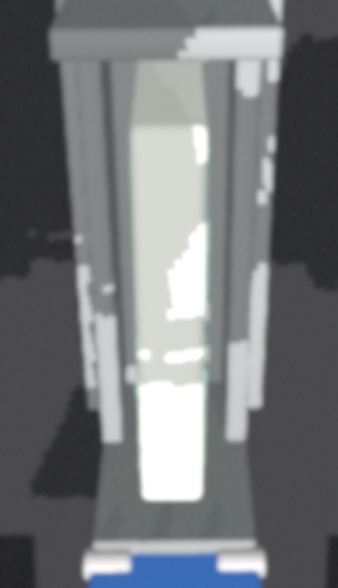

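```bash
cat > lid.py <<'E'
from plan import *
class Lid:
    def __init__(s,cx,cy,yaw): s.c=np.array([cx,cy,0]); s.yaw=yaw; s.R=R.from_euler('z',yaw,degrees=True).as_matrix()
    def w(s,x,z,y=0): return s.R@np.array([x,y,z])+s.c
    def tip(s,th,rho=.125,hw=.009,pen=0):
        x=.066-rho*np.cos(th)+(.006-pen)*np.sin(th)+hw; z=.086+rho*np.sin(th)+(.006-pen)*np.cos(th); return s.w(x,z)
    def T(s): return rotdown(s.yaw+180)
LE=Lid(.5057,.219,-8.1)
E
timeout 400 python3 - <<'E'
from lid import *
s=st(); q=s['q']; R0=R.from_quat(s['eef_rot']);P0=s['tool_pos']; L=LE; Rf=R.from_matrix(L.T())
wp=[L.w(-.01,.27),L.w(.05,.275),L.w(.135,.275),L.w(.135,.205)]+[L.tip(t) for t in (1.57,1.2,.8,.4,.1,0)]
print(L.tip(1.8),L.tip(0))
Pp=P0
for k,P in enumerate(wp):
    n=4
    for i in range(1,n+1):
        Rt=R0*R.from_rotvec((R0.inv()*Rf).as_rotvec()*(i/n)) if k==0 else Rf
        q,e,a=ik(Pp+(P-Pp)*i/n,Rt.as_matrix(),q,.02)
    Pp=P
    print(k,P,q,round(e,4),round(a,4))
delta(wp[0],L.T(),s)
E
```

```text
[0.6139 0.2036 0.2064] [0.4562 0.226  0.092 ]
0 [0.4958 0.2204 0.27  ] [ 0.0981  0.7348 -1.0827  1.7529  0.7218  1.1112  0.2056] 0.0 0.0
1 [0.5552 0.212  0.275 ] [ 0.1058  0.7925 -1.0646  1.594   0.7315  1.201   0.3191] 0.0 0.0
2 [0.6394 0.2    0.275 ] [ 0.0887  0.8846 -1.0326  1.3473  0.7552  1.3219  0.4751] 0.0 0.0
3 [0.6394 0.2    0.205 ] [ 0.0838  0.9545 -0.9961  1.4281  0.8231  1.2059  0.4172] 0.0 0.0
4 [0.5858 0.2076 0.211 ] [ 0.0892  0.8934 -1.0116  1.5831  0.8157  1.1362  0.3118] 0.0 0.0
5 [0.5406 0.214  0.2047] [ 0.0804  0.856  -1.0151  1.7139  0.8256  1.0612  0.2111] 0.0 0.0
6 [0.498  0.2201 0.1798] [ 0.0497  0.8459 -0.9947  1.8473  0.8729  0.9603  0.0839] 0.0 0.0
7 [0.4683 0.2243 0.1402] [ 0.0005  0.8724 -0.9443  1.9524  0.9652  0.8551 -0.0551] 0.0 0.0
8 [0.4574 0.2259 0.1044] [-0.0383  0.9146 -0.8921  2.0008  1.058   0.7864 -0.1544] 0.0 0.0
9 [0.4562 0.226  0.092 ] [-0.0495  0.932  -0.8738  2.0097  1.0905  0.7672 -0.1833] 0.0 0.0
row [-0.0257  0.0001 -0.119 ] [ 0.01 20.17 -0.05] dist 0.12179331097028412 ang 20.165859321058797
```

Request:
carry_out:
  commands:
    - [-0.006, 0, -0.03, 0, 2, 0]
    - [-0.012, 0, -0.06, 0, 8, 0]
    - [-0.019, 0, -0.09, 0, 14, 0]
    - [-0.0257, 0, -0.119, 0, 20.2, 0]
    - [-0.0257, 0, -0.119, 0, 20.2, 0]
    - [-0.0257, 0, -0.119, 0, 20.2, 0]
  fingers: 255

```text
clock: 16.65
tool_pos: [0.4972, 0.22, 0.2699]
eef_rot: [0.073, 0.997, 0.001, 0.0]
contact_force: [-0.2, 0.5, -0.6]
opening: 0.049
```

```bash
timeout 400 python3 - <<'E'
from lid import *
s=st(); print(s['tool_pos'],s['clock'],s['opening'],s['q'])
L=LE
for P in [L.w(.05,.275),L.w(.135,.275),L.w(.138,.205)]: delta(P,L.T(),s)
p=r.snapshot('side');save(p,'s10'); E=p['extrinsics'];K=p['intrinsics']
for l in ('lid_empty_pad','lid_loaded_pad','lid_loaded_hinge','case_loaded'):
    for d in r.spot_point(p,l)[:2]: print(l,d['p'],np.array(d['xyz']),proj(p,d['xyz']))
E
```

```text
[0.4972 0.22   0.2699] 16.65 0.04930792011904171 [ 0.0503  0.69   -0.9637  1.7534  0.6466  1.0487  0.279 ]
row [-0.0586  0.0004 -0.0051] [ 0.1   0.02 -0.23] dist 0.058784101793500534 ang 0.25120718811114745
row [-0.1436  0.0008 -0.0051] [ 0.1   0.02 -0.23] dist 0.14365081160797105 ang 0.25120718811114745
row [-0.1465  0.0007  0.0649] [ 0.1   0.02 -0.23] dist 0.16027003716519092 ang 0.25120718811114745
lid_loaded_pad 0.62 [ 0.6064 -0.2172  0.1994] [298.5637 113.3861]
lid_loaded_hinge 0.89 [ 0.5792 -0.2261  0.0845] [308.0557 147.656 ]
case_loaded 0.84 [ 0.5151 -0.2369  0.0036] [329.0125 173.2701]
```

View pics/s10.png

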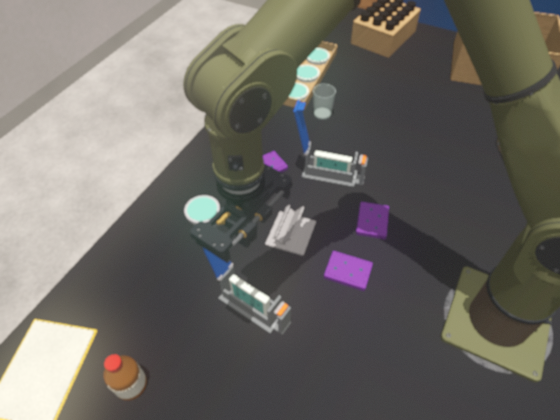

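Request:
carry_out:
  commands:
    - [-0.03, 0, -0.005, 0, 0, 0]
    - [-0.06, 0, -0.005, 0, 0, 0]
    - [-0.09, 0.0005, -0.005, 0, 0, 0]
    - [-0.12, 0.0008, -0.005, 0, 0, 0]
    - [-0.1465, 0.0008, -0.005, 0, 0, 0]
    - [-0.1465, 0.0008, -0.005, 0, 0, 0]
    - [-0.1465, 0.0008, 0.02, 0, 0, 0]
    - [-0.1465, 0.0008, 0.045, 0, 0, 0]
    - [-0.1465, 0.0008, 0.065, 0, 0, 0]
    - [-0.1465, 0.0008, 0.065, 0, 0, 0]

```text
clock: 17.9
tool_pos: [0.6383, 0.2001, 0.2021]
eef_rot: [0.07, 0.998, -0.002, -0.003]
contact_force: [-0.4, 0.4, 0.2]
opening: 0.003
```

```bash
timeout 400 python3 - <<'E'
from lid import *
s=st(); print(s['tool_pos'],s['clock'],s['opening'],s['contact_force'],s['q'])
L=LE
for th in (1.57,1.4,1.2,1.0,.8,.6,.4,.3,.2,.12,0.05,0): print(th,end=' '); delta(L.tip(th,pen=.003),L.T(),s)
p=r.snapshot('side');save(p,'s11'); a=p['img'][180:350,160:360]; cv2.imwrite('pics/s11c.png',cv2.resize(a,None,fx=3.5,fy=3.5,interpolation=cv2.INTER_CUBIC))
E
```

```text
[0.6383 0.2001 0.2021] 17.9 0.0034072931652580347 [-0.3631  0.3808  0.1994] [ 0.0424  0.921  -0.8837  1.4297  0.7397  1.1483  0.4755]
1.57 row [ 0.0561  0.0001 -0.0086] [-0.19 -0.29  0.11] dist 0.056780484586136756 ang 0.3687166256961853
1.4 row [ 0.0773  0.0002 -0.0072] [-0.19 -0.29  0.11] dist 0.07764154187874744 ang 0.3687166256961853
1.2 row [ 0.1015  0.0002 -0.0009] [-0.19 -0.29  0.11] dist 0.10149136279422014 ang 0.3687166256961853
1.0 row [0.1239 0.0003 0.01  ] [-0.19 -0.29  0.11] dist 0.12434499734937579 ang 0.3687166256961853
0.8 row [0.1438 0.0004 0.0251] [-0.19 -0.29  0.11] dist 0.14596572862209395 ang 0.3687166256961853
0.6 row [0.1602 0.0005 0.0439] [-0.19 -0.29  0.11] dist 0.1661338285903533 ang 0.3687166256961853
0.4 row [0.1726 0.0006 0.0656] [-0.19 -0.29  0.11] dist 0.18464588680826588 ang 0.3687166256961853
0.3 row [0.1771 0.0006 0.0772] [-0.19 -0.29  0.11] dist 0.1932220444298291 ang 0.3687166256961853
0.2 row [0.1804 0.0007 0.0893] [-0.19 -0.29  0.11] dist 0.20131586116850925 ang 0.3687166256961853
0.12 row [0.1822 0.0007 0.0991] [-0.19 -0.29  0.11] dist 0.20742994413446655 ang 0.3687166256961853
0.05 row [0.1831 0.0008 0.1078] [-0.19 -0.29  0.11] dist 0.2125081335644071 ang 0.3687166256961853
0 row [0.1834 0.0008 0.1141] [-0.19 -0.29  0.11] dist 0.2159765361162897 ang 0.3687166256961853
```

View pics/s11c.png

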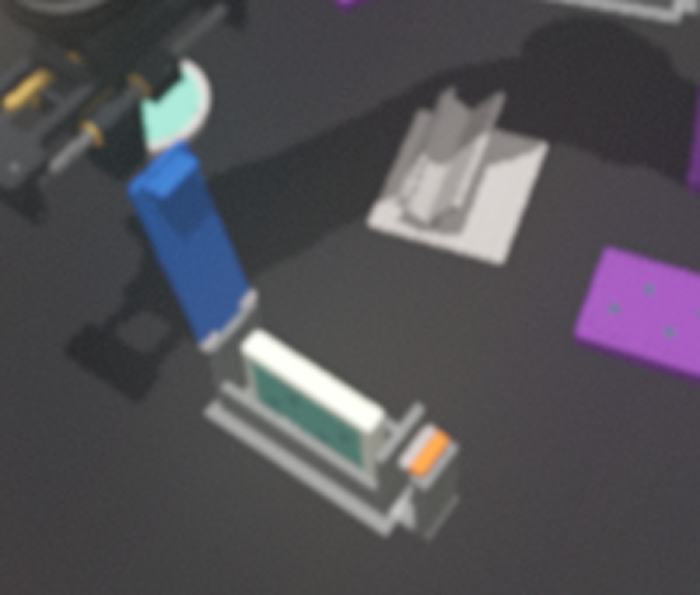

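Request:
carry_out:
  commands:
    - [0.01, 0, -0.002, 0, 0, 0]
    - [0.02, 0, -0.004, 0, 0, 0]
    - [0.03, 0, -0.006, 0, 0, 0]
    - [0.04, 0, -0.008, 0, 0, 0]
    - [0.05, 0, -0.0086, 0, 0, 0]
    - [0.06, 0, -0.0086, 0, 0, 0]
    - [0.069, 0, -0.008, 0, 0, 0]
    - [0.077, 0, -0.007, 0, 0, 0]
    - [0.085, 0, -0.005, 0, 0, 0]
    - [0.093, 0, -0.003, 0, 0, 0]
    - [0.1015, 0, -0.001, 0, 0, 0]

```text
clock: 19.05
tool_pos: [0.5402, 0.2151, 0.2062]
eef_rot: [0.071, 0.997, 0.001, 0.0]
contact_force: [1.0, -0.3, -0.8]
opening: 0.004
```

```bash
timeout 400 python3 - <<'E'
from lid import *
s=st(); print(s['tool_pos'],s['clock'],s['contact_force'],s['q'])
L=LE
for th in (1.2,1.1,1.0,.9,.8,.7,.6,.5,.4,.3,.2,.12): print(th,end=' '); delta(L.tip(th,pen=.003),L.T(),s)
p=r.snapshot('side');a=p['img'][180:350,160:360]; cv2.imwrite('pics/s12c.png',cv2.resize(a,None,fx=3.5,fy=3.5,interpolation=cv2.INTER_CUBIC))
E
```

```text
[0.5402 0.2151 0.2062] 19.05 [ 0.9885 -0.3216 -0.8385] [ 0.0315  0.81   -0.9004  1.7156  0.7432  0.9936  0.2799]
1.2 row [ 0.0022 -0.001   0.0026] [ 0.06  0.01 -0.06] dist 0.0035262097601832586 ang 0.08850364147124164
1.1 row [ 0.0137 -0.0011  0.0074] [ 0.06  0.01 -0.06] dist 0.015602482991473324 ang 0.08850364147124164
1.0 row [ 0.0247 -0.0011  0.0134] [ 0.06  0.01 -0.06] dist 0.028085403825644197 ang 0.08850364147124164
0.9 row [ 0.035  -0.0011  0.0204] [ 0.06  0.01 -0.06] dist 0.04053446029845723 ang 0.08850364147124164
0.8 row [ 0.0446 -0.0011  0.0284] [ 0.06  0.01 -0.06] dist 0.05289290838264406 ang 0.08850364147124164
0.7 row [ 0.0533 -0.0011  0.0373] [ 0.06  0.01 -0.06] dist 0.06512376839727091 ang 0.08850364147124164
0.6 row [ 0.0611 -0.0012  0.0471] [ 0.06  0.01 -0.06] dist 0.07719427699719317 ang 0.08850364147124164
0.5 row [ 0.0679 -0.0012  0.0576] [ 0.06  0.01 -0.06] dist 0.0890732795427218 ang 0.08850364147124164
0.4 row [ 0.0736 -0.0012  0.0687] [ 0.06  0.01 -0.06] dist 0.10073057588804755 ang 0.08850364147124164
0.3 row [ 0.0782 -0.0012  0.0804] [ 0.06  0.01 -0.06] dist 0.11213673887771608 ang 0.08850364147124164
0.2 row [ 0.0816 -0.0012  0.0924] [ 0.06  0.01 -0.06] dist 0.12326308135196126 ang 0.08850364147124164
0.12 row [ 0.0834 -0.0012  0.1022] [ 0.06  0.01 -0.06] dist 0.13194389214403202 ang 0.08850364147124164
```

View pics/s12c.png

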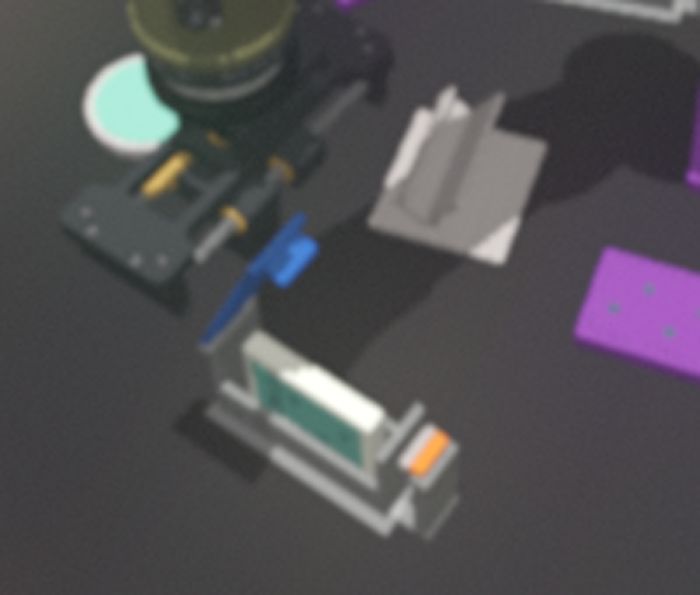

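Request:
carry_out:
  commands:
    - [0.008, -0.001, 0.005, 0, 0, 0]
    - [0.0165, -0.001, 0.009, 0, 0, 0]
    - [0.0247, -0.001, 0.0134, 0, 0, 0]
    - [0.035, -0.001, 0.0204, 0, 0, 0]
    - [0.0446, -0.001, 0.0284, 0, 0, 0]
    - [0.0533, -0.001, 0.0373, 0, 0, 0]
    - [0.0611, -0.001, 0.0471, 0, 0, 0]
    - [0.0679, -0.001, 0.0576, 0, 0, 0]
    - [0.0736, -0.001, 0.0687, 0, 0, 0]
    - [0.0782, -0.001, 0.0804, 0, 0, 0]
    - [0.0816, -0.001, 0.0915, 0, 0, 0]
    - [0.0816, -0.001, 0.0915, 0, 0, 0]

```text
clock: 20.3
tool_pos: [0.4583, 0.2255, 0.114]
eef_rot: [0.07, 0.998, -0.0, -0.001]
contact_force: [0.3, -0.0, 0.9]
opening: 0.006
```

```bash
timeout 400 python3 - <<'E'
from lid import *
s=st(); print(s['tool_pos'],s['clock'],s['contact_force'],s['q'])
L=LE; d=s['tool_pos']-L.c; print('tip in carrier',L.R.T@d)
for th in (.2,.1,0): print(th,end=' '); delta(L.tip(th,pen=0),L.T(),s)
p=r.snapshot('side');a=p['img'][180:350,160:360]; cv2.imwrite('pics/s13c.png',cv2.resize(a,None,fx=3.5,fy=3.5,interpolation=cv2.INTER_CUBIC))
E
```

```text
[0.4583 0.2255 0.114 ] 20.3 [ 0.2985 -0.0093  0.8865] [-0.0945  0.854  -0.7728  1.995   0.9465  0.7042 -0.0491]
tip in carrier [-0.0478 -0.0002  0.114 ]
0.2 row [-0.0015  0.0002 -0.0028] [-0.03 -0.12  0.02] dist 0.003141522895403032 ang 0.12493551328948563
0.1 row [0.0009 0.0002 0.0095] [-0.03 -0.12  0.02] dist 0.009567792540783738 ang 0.12493551328948563
0 row [0.0021 0.0002 0.022 ] [-0.03 -0.12  0.02] dist 0.022075415042224853 ang 0.12493551328948563
```

View pics/s13c.png

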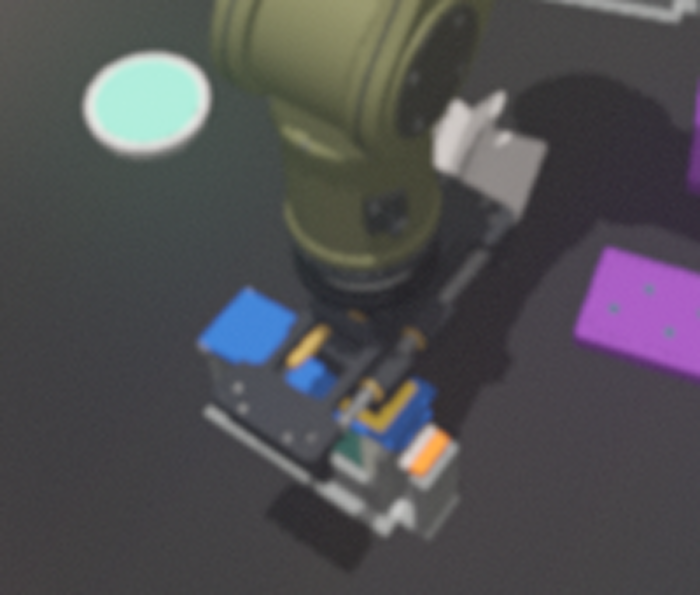

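Request:
carry_out:
  commands:
    - [0.0005, 0, 0.004, 0, 0, 0]
    - [0.001, 0, 0.008, 0, 0, 0]
    - [0.001, 0, 0.011, 0, 0, 0]
    - [0.001, 0, 0.0125, 0, 0, 0]
    - [0.0015, 0, 0.014, 0, 0, 0]

```text
clock: 20.85
tool_pos: [0.4584, 0.2264, 0.1019]
eef_rot: [0.071, 0.997, 0.001, 0.001]
contact_force: [-1.8, -1.7, 9.2]
opening: 0.005
```

Request:
carry_out:
  commands:
    - [0, 0, 0.001, 0, 0, 0]
    - [0.0, 0, 0.002, 0, 0, 0]
    - [0.0, 0, 0.003, 0, 0, 0]
    - [0.0, 0, 0.003, 0, 0, 0]

```text
clock: 21.25
tool_pos: [0.458, 0.2264, 0.0981]
eef_rot: [0.071, 0.997, 0.001, -0.0]
contact_force: [-2.0, -0.3, 3.1]
opening: 0.007
```

Request:
carry_out:
  commands:
    - [0, 0, 0.001, 0, 0, 0]
    - [0, 0, 0.002, 0, 0, 0]
    - [0, 0, 0.003, 0, 0, 0]
    - [0, 0, 0.003, 0, 0, 0]

```text
clock: 21.65
tool_pos: [0.4586, 0.2259, 0.0947]
eef_rot: [0.071, 0.997, 0.0, 0.0]
contact_force: [0.6, 0.4, 0.1]
opening: 0.004
```

Request:
carry_out:
  commands:
    - [0, 0, 0.001, 0, 0, 0]
    - [0, 0, 0.002, 0, 0, 0]
    - [0, 0, 0.002, 0, 0, 0]

```text
clock: 21.95
tool_pos: [0.4584, 0.2261, 0.0929]
eef_rot: [0.071, 0.997, 0.001, 0.0]
contact_force: [0.6, 0.6, -0.8]
opening: 0.009
```

Request:
carry_out:
  commands:
    - [0, 0, 0.001, 0, 0, 0]
    - [0, 0, 0.002, 0, 0, 0]
    - [0, 0, 0.002, 0, 0, 0]

```text
clock: 22.25
tool_pos: [0.4585, 0.2263, 0.0923]
eef_rot: [0.071, 0.997, 0.001, 0.001]
contact_force: [-1.4, -2.3, 12.5]
opening: 0.005
```

Run:
```python
from lid import *
s=st(); print(s['tool_pos'],s['clock'],s['contact_force'],s['q'])
```

```text
[0.4585 0.2263 0.0923] 22.25 [-1.419  -2.3361 12.5184] [-0.1179  0.884  -0.735   2.0088  1.0058  0.6615 -0.1021]
```

Request:
carry_out:
  commands:
    - [0, 0, -0.005, 0, 0, 0]
    - [0, 0, -0.03, 0, 0, 0]
    - [0, 0, -0.07, 0, 0, 0]
    - [0, 0, -0.11, 0, 0, 0]
    - [0, 0, -0.15, 0, 0, 0]
    - [0, 0, -0.185, 0, 0, 0]
    - [0, 0, -0.185, 0, 0, 0]

```text
clock: 22.95
tool_pos: [0.4598, 0.2282, 0.2804]
eef_rot: [0.071, 0.997, 0.003, 0.003]
contact_force: [0.6, 0.1, -0.1]
opening: 0.005
```

```bash
timeout 400 python3 - <<'E'
from lid import *
s=st(); q=s['q']; print(s['tool_pos'],s['clock'],q)
p=r.snapshot('wrist');save(p,'w14')
p=r.snapshot('side');a=p['img'][180:350,160:360]; cv2.imwrite('pics/s14c.png',cv2.resize(a,None,fx=3.5,fy=3.5,interpolation=cv2.INTER_CUBIC))
L=Lid(.515,-.235,9.5); Rf=R.from_matrix(L.T()); R0=R.from_quat(s['eef_rot']); Pp=s['tool_pos']
wp=[(np.array([.45,0,.3]),.5),(L.w(-.05,.3),1),(L.w(.0,.275),1),(L.w(.138,.275),1),(L.w(.138,.205),1)]+[(L.tip(t),1) for t in (1.57,1.2,.8,.4,.1,0)]
fp=0
for k,(P,f) in enumerate(wp):
    for i in range(1,5):
        ff=fp+(f-fp)*i/4; Rt=R0*R.from_rotvec((R0.inv()*Rf).as_rotvec()*ff)
        q,e,a=ik(Pp+(P-Pp)*i/4,Rt.as_matrix(),q,.02)
    Pp=P;fp=f; print(k,P,q,round(e,4),round(a,4))
delta(wp[1][0],L.T(),s)
E
```

```text
[0.4598 0.2282 0.2804] 22.95 [ 0.0408  0.6363 -0.9886  1.8311  0.6268  1.0121  0.2233]
0 [0.45 0.   0.3 ] [ 0.6196  0.5697 -1.1409  1.9608  0.6156  1.0096  0.7725] 0.0 0.0
1 [ 0.4657 -0.2433  0.3   ] [ 1.0524  0.7078 -1.1795  1.7579  0.7092  1.1756  1.3965] 0.0 0.0
2 [ 0.515 -0.235  0.275] [ 0.9438  0.7795 -1.1275  1.6775  0.7548  1.1858  1.3587] 0.0 0.0
3 [ 0.6511 -0.2122  0.275 ] [ 0.6989  0.9136 -1.0567  1.2936  0.782   1.362   1.4079] 0.0 0.0
4 [ 0.6511 -0.2122  0.205 ] [ 0.6976  0.9826 -1.023   1.375   0.8463  1.2481  1.3522] 0.0 0.0
5 [ 0.5948 -0.2216  0.211 ] [ 0.7885  0.9228 -1.0454  1.5396  0.842   1.18    1.3163] 0.0 0.0
6 [ 0.5498 -0.2292  0.2047] [ 0.8585  0.8897 -1.0557  1.6696  0.8542  1.1119  1.2861] 0.0 0.0
7 [ 0.5073 -0.2363  0.1798] [ 0.9145  0.8837 -1.0443  1.8014  0.9015  1.0202  1.2378] 0.0 0.0
8 [ 0.4777 -0.2412  0.1402] [ 0.9355  0.9121 -1.0035  1.9045  0.9885  0.9248  1.1662] 0.0 0.0
9 [ 0.4669 -0.2431  0.1044] [ 0.9269  0.9541 -0.958   1.9516  1.0731  0.8624  1.1001] 0.0 0.0
10 [ 0.4657 -0.2433  0.092 ] [ 0.9201  0.9712 -0.9416  1.9603  1.1026  0.845   1.0775] 0.0 0.0
row [-0.0728 -0.4657 -0.0226] [  0.37   0.43 -17.66] dist 0.47191288534569586 ang 17.668024971952363
```

View pics/w14.png

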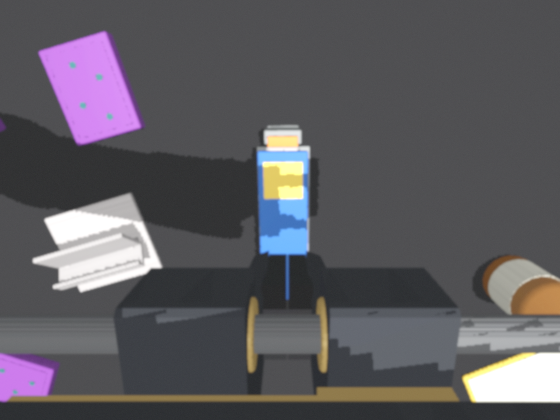

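View pics/s14c.png

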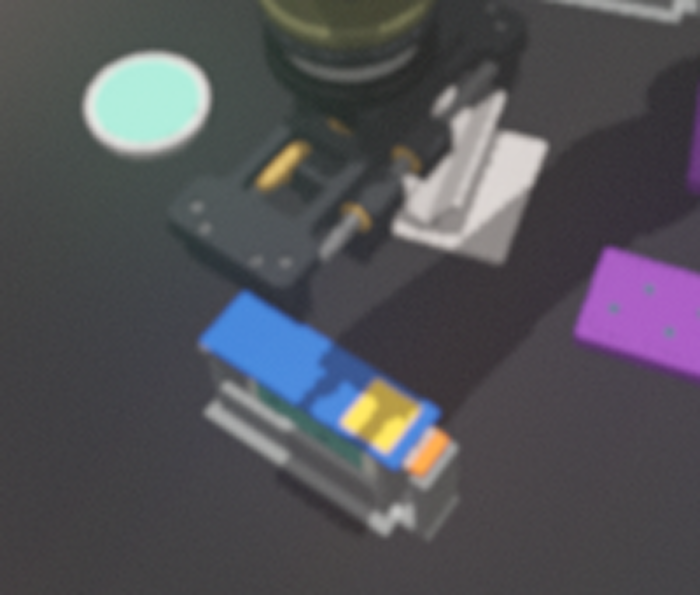

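The empty carrier's cover is shut with the catch engaged. Moving to the loaded carrier.

Request:
carry_out:
  commands:
    - [-0.015, -0.05, -0.02, 0, 0, -2]
    - [-0.025, -0.1, -0.022, 0, 0, -4]
    - [-0.03, -0.145, -0.022, 0.1, 0.1, -6]
    - [-0.035, -0.19, -0.022, 0.2, 0.2, -8]
    - [-0.04, -0.235, -0.022, 0.3, 0.3, -10]
    - [-0.045, -0.28, -0.022, 0.3, 0.3, -12]
    - [-0.05, -0.325, -0.022, 0.4, 0.4, -14]
    - [-0.06, -0.37, -0.022, 0.4, 0.4, -16]
    - [-0.07, -0.42, -0.022, 0.4, 0.4, -17.7]
    - [-0.0728, -0.4657, -0.0226, 0.4, 0.4, -17.7]
    - [-0.0728, -0.4657, -0.0226, 0.4, 0.4, -17.7]
    - [-0.0728, -0.4657, -0.0226, 0.4, 0.4, -17.7]

```text
clock: 24.25
tool_pos: [0.4632, -0.246, 0.2961]
eef_rot: [-0.082, 0.997, -0.001, -0.005]
contact_force: [-0.0, 0.4, 0.4]
opening: 0.005
```

```bash
timeout 400 python3 - <<'E'
from lid import *
s=st(); q=s['q']; print(s['tool_pos'],s['clock'],q)
p=r.snapshot('wrist');E=wristext(p,s);np.save('w15E.npy',E);K=p['intrinsics'];save(p,'w15')
p2=dict(p);p2['extrinsics']=E
for l in ('case_loaded','lid_loaded_pad','lid_loaded_hinge'):
    for d in r.spot_point(p,l)[:1]: print(l,d['p'],np.array(d['xyz']),proj(p2,d['xyz']))
L=Lid(.515,-.235,9.5)
f=5;x0,y0=220,90
a=cv2.resize(p['img'][y0:y0+120,x0:x0+120],None,fx=f,fy=f,interpolation=cv2.INTER_CUBIC)
pts=np.array([(-.062,-.022,.085),(-.062,.022,.085),(-.074,-.03,.005),(-.074,.03,.005),(.062,-.022,.085),(.062,.022,.085)])
for u in uv(K,E,pts@L.R.T+L.c): print(u); cv2.circle(a,tuple(int(round(t)) for t in (u-[x0,y0])*f+f/2),4,(0,0,255),1)
cv2.imwrite('pics/w15c.png',a)
E
```

```text
[ 0.4632 -0.246   0.2961] 24.25 [ 1.0485  0.7096 -1.1669  1.7604  0.7106  1.1754  1.3988]
case_loaded 0.61 [ 0.5116 -0.2329 -0.001 ] [291.1461 209.9911]
lid_loaded_pad 0.77 [ 0.6102 -0.2156  0.2014] [294.172 398.259]
[267.0428 174.1963]
[311.8158 174.195 ]
[263.812  153.3379]
[314.4497 153.3308]
[268.6949 289.2163]
[309.8362 289.2406]
```

View pics/w15.png

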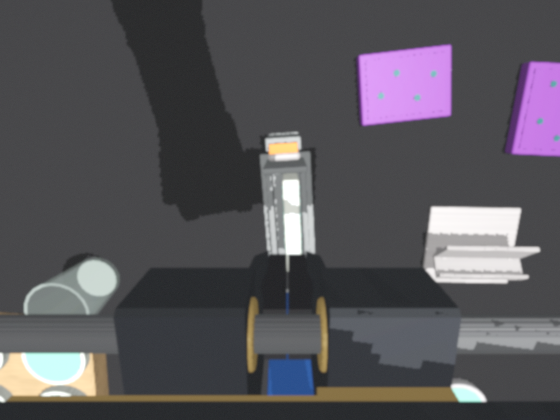

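View pics/w15c.png

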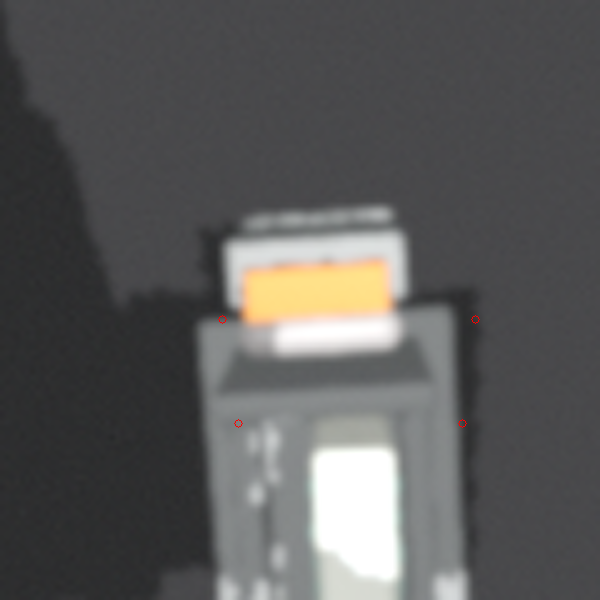

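```bash
timeout 400 python3 - <<'E'
from lid import *
E=np.load('w15E.npy');K=np.load('K.npy')
w=(np.array([(198,320),(455,306),(215,407),(437,397)])-2.5)/5+[220,90]
wm=np.array([(-.074,-.03,.005),(-.074,.03,.005),(-.062,-.022,.085),(-.062,.022,.085)])
def X(m,q): return m@R.from_euler('z',q[2],degrees=True).as_matrix().T+[q[0],q[1],0]
o=least_squares(lambda q:(uv(K,E,X(wm,q))-w).ravel(),[.515,-.235,9.5]); print(o.x,np.round(o.fun,1))
L=Lid(*o.x)
im=cv2.imread('pics/w15.png'); f=4;x0,y0=230,120
a=cv2.resize(im[y0:y0+150,x0:x0+110],None,fx=f,fy=f,interpolation=cv2.INTER_CUBIC)
pts=np.array([(-.062,-.022,.085),(-.062,.022,.085),(-.074,-.03,.005),(-.074,.03,.005),(.062,-.022,.04),(.062,.022,.04),(-.062,-.022,.04),(-.062,.022,.04),(.074,.03,.005),(.074,-.03,.005)])
for u in uv(K,E,pts@L.R.T+L.c): cv2.circle(a,tuple(int(round(t)) for t in (u-[x0,y0])*f+f/2),4,(0,0,255),1)
cv2.imwrite('pics/w15d.png',a)
ims=cv2.imread('pics/side0.png'); p=r.snapshot('side'); x0,y0,f=290,90,6
a=cv2.resize(ims[y0:y0+100,x0:x0+90],None,fx=f,fy=f,interpolation=cv2.INTER_CUBIC)
for u in uv(p['intrinsics'],p['extrinsics'],pts@L.R.T+L.c): cv2.circle(a,tuple(int(round(t)) for t in (u-[x0,y0])*f+f/2),4,(0,0,255),1)
cv2.imwrite('pics/s15d.png',a)
print('hinge',L.w(.066,.086),'pad1.8',L.w(.066-.118*np.cos(1.8)+.006*np.sin(1.8),.086+.118*np.sin(1.8)+.006*np.cos(1.8)))
E
```

```text
[ 0.5121 -0.237  12.38  ] [ 0.3 -1.5 -0.4 -1.3 -0.2  1.3  0.2  1. ]
hinge [ 0.5766 -0.2229  0.086 ] pad1.8 [ 0.6085 -0.2159  0.1996]
```

View pics/w15d.png

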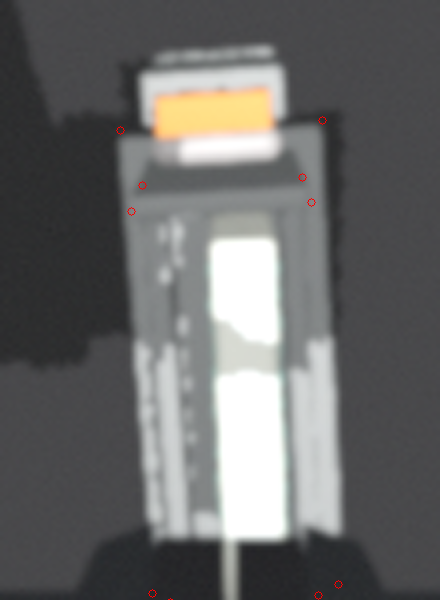

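View pics/s15d.png

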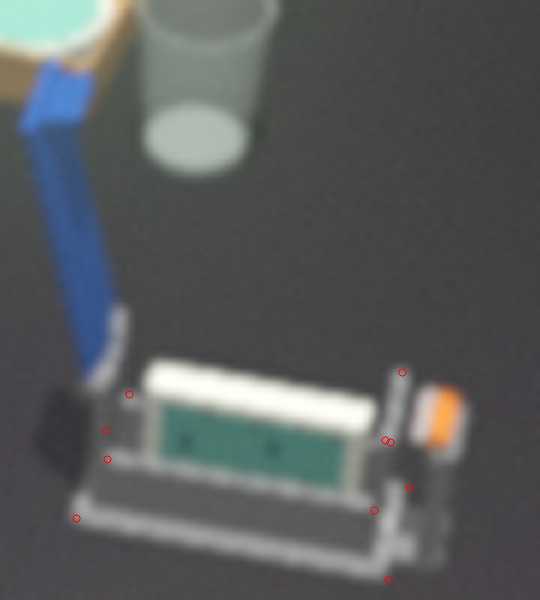

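```bash
echo "LL=Lid(.5125,-.2368,12.4)" >> lid.py; timeout 400 python3 - <<'E'
from lid import *
s=st(); L=LL; print(s['tool_pos'])
for P in [L.w(-.02,.28),L.w(.05,.278),L.w(.138,.275),L.w(.14,.204)]: delta(P,L.T(),s)
E
```

```text
[ 0.4646 -0.2437  0.2981]
row [-0.0285 -0.0021  0.0179] [-0.25 -0.43 -2.64] dist 0.033738367973525155 ang 2.6907357542255155
row [-0.0985  0.0011  0.0193] [-0.25 -0.43 -2.64] dist 0.10036683484396826 ang 2.6907357542255155
row [-0.1864  0.0052  0.0216] [-0.25 -0.43 -2.64] dist 0.1877335073678754 ang 2.6907357542255155
row [-0.1889  0.0056  0.0926] [-0.25 -0.43 -2.64] dist 0.210495753117783 ang 2.6907357542255155
```

Request:
carry_out:
  commands:
    - [-0.0285, -0.002, 0.016, 0, -0.2, -2.6]
    - [-0.06, 0, 0.018, 0, -0.2, -2.6]
    - [-0.0985, 0.001, 0.019, -0.1, -0.3, -2.6]
    - [-0.13, 0.0025, 0.02, -0.1, -0.3, -2.6]
    - [-0.16, 0.004, 0.021, -0.1, -0.3, -2.6]
    - [-0.189, 0.0055, 0.0216, -0.1, -0.3, -2.6]
    - [-0.189, 0.0055, 0.0216, -0.1, -0.3, -2.6]
    - [-0.189, 0.0055, 0.045, -0.1, -0.3, -2.6]
    - [-0.189, 0.0055, 0.07, -0.1, -0.3, -2.6]
    - [-0.189, 0.0055, 0.092, -0.1, -0.3, -2.6]
    - [-0.189, 0.0055, 0.092, -0.1, -0.3, -2.6]

```text
clock: 25.6
tool_pos: [0.6467, -0.2092, 0.2016]
eef_rot: [-0.107, 0.994, -0.001, -0.004]
contact_force: [-0.1, 0.9, -0.6]
opening: 0.006
```

```bash
timeout 400 python3 - <<'E'
from lid import *
s=st(); L=LL; print(s['tool_pos'],s['clock'],s['contact_force'],s['q'])
print(L.R.T@(s['tool_pos']-L.c))
for th in (1.57,1.4,1.3,1.2): print(th,end=' '); delta(L.tip(th,pen=.003),L.T(),s)
p=r.snapshot('side');a=p['img'][60:200,220:400]; cv2.imwrite('pics/s16c.png',cv2.resize(a,None,fx=4,fy=4,interpolation=cv2.INTER_CUBIC))
E
```

```text
[ 0.6467 -0.2092  0.2016] 25.6 [-0.1385  0.8622 -0.5828] [ 0.6963  0.9838 -1.0245  1.3891  0.8517  1.248   1.3863]
[ 0.137  -0.0018  0.2016]
1.57 row [ 0.0592  0.0017 -0.0089] [-0.09 -0.48 -0.15] dist 0.0599039158868136 ang 0.5160147023823307
1.4 row [ 0.0804  0.0016 -0.0075] [-0.09 -0.48 -0.15] dist 0.08074796134828616 ang 0.5160147023823307
1.3 row [ 0.0926  0.0016 -0.0049] [-0.09 -0.48 -0.15] dist 0.09276635056712793 ang 0.5160147023823307
1.2 row [ 0.1045  0.0015 -0.0012] [-0.09 -0.48 -0.15] dist 0.1045613941941383 ang 0.5160147023823307
```

View pics/s16c.png

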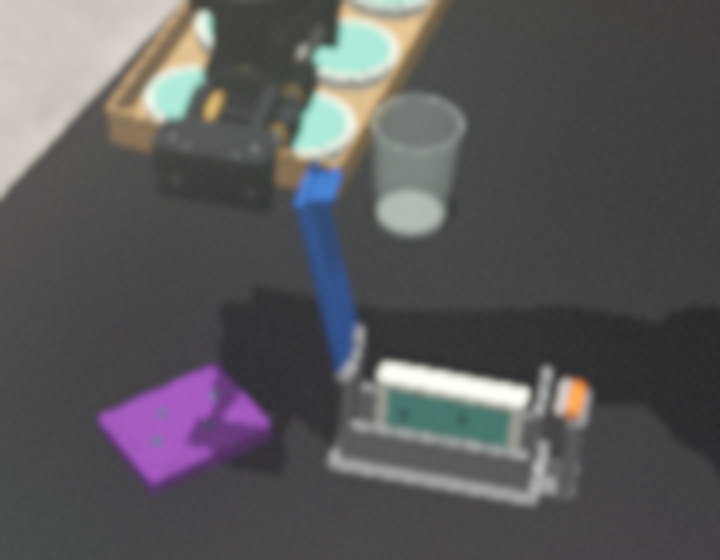

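Request:
carry_out:
  commands:
    - [0.01, 0.001, -0.002, 0, -0.2, 0]
    - [0.02, 0.0016, -0.004, 0, -0.4, 0]
    - [0.03, 0.0016, -0.006, 0, -0.4, 0]
    - [0.04, 0.0016, -0.008, 0, -0.4, 0]
    - [0.05, 0.0016, -0.0088, 0, -0.4, 0]
    - [0.06, 0.0016, -0.0088, 0, -0.4, 0]
    - [0.07, 0.0016, -0.0085, 0, -0.4, 0]
    - [0.08, 0.0016, -0.0075, 0, -0.4, 0]
    - [0.0885, 0.0016, -0.006, 0, -0.4, 0]
    - [0.097, 0.0016, -0.0035, 0, -0.4, 0]
    - [0.1045, 0.0015, -0.0012, 0, -0.4, 0]

```text
clock: 26.75
tool_pos: [0.546, -0.23, 0.2058]
eef_rot: [-0.106, 0.994, -0.001, 0.002]
contact_force: [1.0, -0.9, -0.4]
opening: 0.005
```

```bash
timeout 400 python3 - <<'E'
from lid import *
s=st(); L=LL; print(s['tool_pos'],s['clock'],s['contact_force'],s['q'])
for th in (1.2,1.1,1.0,.9,.8,.7,.6,.5,.4,.3,.2): print(th,end=' '); delta(L.tip(th,pen=.003),L.T(),s)
p=r.snapshot('side');a=p['img'][60:200,220:400]; cv2.imwrite('pics/s17c.png',cv2.resize(a,None,fx=4,fy=4,interpolation=cv2.INTER_CUBIC))
E
```

```text
[ 0.546  -0.23    0.2058] 26.75 [ 1.0392 -0.9072 -0.4429] [ 0.8687  0.8855 -1.0635  1.6836  0.8609  1.1059  1.3253]
1.2 row [0.0017 0.0005 0.0022] [-0.15  0.26 -0.25] dist 0.002836757567018101 ang 0.3939147555341639
1.1 row [0.0133 0.0005 0.007 ] [-0.15  0.26 -0.25] dist 0.015009401321597206 ang 0.3939147555341639
1.0 row [0.0243 0.0004 0.0129] [-0.15  0.26 -0.25] dist 0.027503345458087667 ang 0.3939147555341639
0.9 row [0.0347 0.0004 0.0198] [-0.15  0.26 -0.25] dist 0.039952418569011286 ang 0.3939147555341639
0.8 row [0.0443 0.0004 0.0278] [-0.15  0.26 -0.25] dist 0.05230847656655101 ang 0.3939147555341639
0.7 row [0.0531 0.0004 0.0367] [-0.15  0.26 -0.25] dist 0.06453670747683149 ang 0.3939147555341639
0.6 row [0.0609 0.0004 0.0464] [-0.15  0.26 -0.25] dist 0.07660515143965249 ang 0.3939147555341639
0.5 row [0.0678 0.0004 0.0569] [-0.15  0.26 -0.25] dist 0.08848302170442458 ang 0.3939147555341639
0.4 row [0.0735 0.0004 0.068 ] [-0.15  0.26 -0.25] dist 0.10014031004962753 ang 0.3939147555341639
0.3 row [0.0781 0.0004 0.0796] [-0.15  0.26 -0.25] dist 0.11154769777823324 ang 0.3939147555341639
0.2 row [0.0816 0.0004 0.0916] [-0.15  0.26 -0.25] dist 0.12267656142544084 ang 0.3939147555341639
```

View pics/s17c.png

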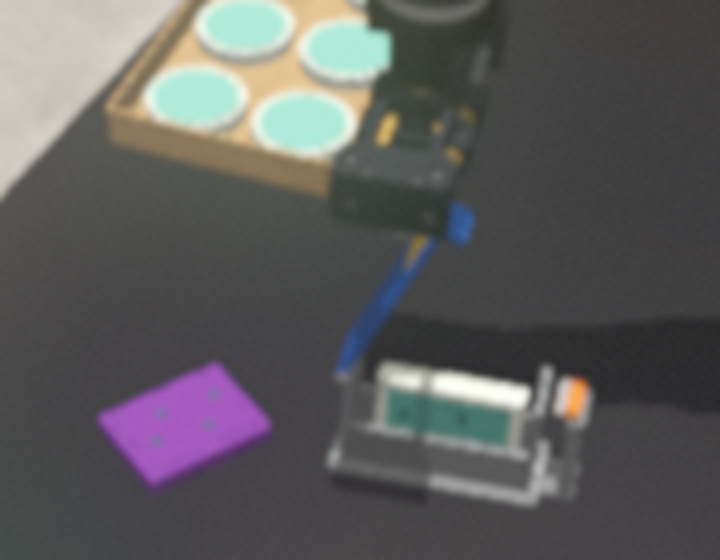

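Request:
carry_out:
  commands:
    - [0.008, 0, 0.005, 0, 0, 0]
    - [0.0165, 0, 0.009, 0, 0, 0]
    - [0.0247, 0, 0.0132, 0, 0, 0]
    - [0.035, 0, 0.02, 0, 0, 0]
    - [0.0446, 0, 0.028, 0, 0, 0]
    - [0.0533, 0, 0.037, 0, 0, 0]
    - [0.0611, 0, 0.0467, 0, 0, 0]
    - [0.0679, 0, 0.057, 0, 0, 0]
    - [0.0736, 0, 0.068, 0, 0, 0]
    - [0.0782, 0, 0.0797, 0, 0, 0]
    - [0.0816, 0, 0.091, 0, 0, 0]
    - [0.0816, 0, 0.091, 0, 0, 0]

```text
clock: 28.0
tool_pos: [0.4658, -0.2471, 0.1129]
eef_rot: [-0.106, 0.994, -0.001, 0.001]
contact_force: [-0.0, -0.1, 0.9]
opening: 0.005
```

```bash
timeout 400 python3 - <<'E'
from lid import *
s=st(); L=LL; print(s['tool_pos'],s['clock'],s['contact_force'],s['q']); print(L.R.T@(s['tool_pos']-L.c))
p=r.snapshot('side');a=p['img'][60:200,220:400]; cv2.imwrite('pics/s18c.png',cv2.resize(a,None,fx=4,fy=4,interpolation=cv2.INTER_CUBIC))
E
```

```text
[ 0.4658 -0.2471  0.1129] 28.0 [-0.0061 -0.1222  0.9171] [ 0.9417  0.9437 -0.9722  1.9462  1.0581  0.876   1.1664]
[-0.0478 -0.      0.1129]
```

View pics/s18c.png

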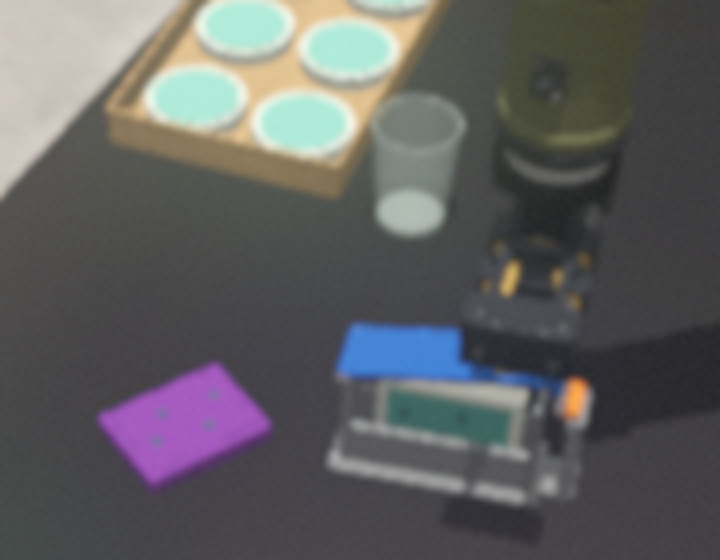

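Tip is on the pad line. Now I'll press down as before.

Request:
carry_out:
  commands:
    - [0.0005, 0, 0.004, 0, 0, 0]
    - [0.001, 0, 0.008, 0, 0, 0]
    - [0.001, 0, 0.011, 0, 0, 0]
    - [0.001, 0, 0.0125, 0, 0, 0]
    - [0.0015, 0, 0.014, 0, 0, 0]

```text
clock: 28.55
tool_pos: [0.4659, -0.2473, 0.1015]
eef_rot: [-0.106, 0.994, -0.002, 0.002]
contact_force: [-2.5, -0.1, 9.4]
opening: 0.007
```

Request:
carry_out:
  commands:
    - [0, 0, 0.001, 0, 0, 0]
    - [0, 0, 0.002, 0, 0, 0]
    - [0, 0, 0.003, 0, 0, 0]
    - [0, 0, 0.003, 0, 0, 0]

```text
clock: 28.95
tool_pos: [0.466, -0.2474, 0.0975]
eef_rot: [-0.106, 0.994, -0.001, 0.002]
contact_force: [-0.3, -0.6, 1.2]
opening: 0.007
```

Request:
carry_out:
  commands:
    - [0, 0, 0.001, 0, 0, 0]
    - [0, 0, 0.002, 0, 0, 0]
    - [0, 0, 0.003, 0, 0, 0]
    - [0, 0, 0.003, 0, 0, 0]

```text
clock: 29.35
tool_pos: [0.4662, -0.2473, 0.0945]
eef_rot: [-0.106, 0.994, -0.001, 0.003]
contact_force: [0.4, -0.3, -0.7]
opening: 0.006
```

Request:
carry_out:
  commands:
    - [0, 0, 0.001, 0, 0, 0]
    - [0, 0, 0.002, 0, 0, 0]
    - [0, 0, 0.0025, 0, 0, 0]

```text
clock: 29.65
tool_pos: [0.4662, -0.2474, 0.0924]
eef_rot: [-0.106, 0.994, -0.001, 0.003]
contact_force: [-2.0, -0.6, 5.8]
opening: 0.006
```

Request:
carry_out:
  commands:
    - [0, 0, 0.0008, 0, 0, 0]
    - [0, 0, 0.0015, 0, 0, 0]
    - [0, 0, 0.0015, 0, 0, 0]

```text
clock: 29.95
tool_pos: [0.4662, -0.2474, 0.0922]
eef_rot: [-0.106, 0.994, -0.002, 0.003]
contact_force: [-3.4, 0.2, 14.7]
opening: -0.0
```

Fully shut: the tip stops at z = 0.0922 under 14.7 N. Lifting off to check.

Request:
carry_out:
  commands:
    - [0, 0, -0.005, 0, 0, 0]
    - [0, 0, -0.03, 0, 0, 0]
    - [0, 0, -0.07, 0, 0, 0]
    - [0, 0, -0.11, 0, 0, 0]
    - [0, 0, -0.15, 0, 0, 0]
    - [0, 0, -0.19, 0, 0, 0]
    - [0.03, 0, -0.21, 0, 0, 0]
    - [0.05, 0, -0.22, 0, 0, 0]
    - [0.05, 0, -0.22, 0, 0, 0]

```text
clock: 30.85
tool_pos: [0.4144, -0.2586, 0.3114]
eef_rot: [-0.105, 0.994, -0.002, 0.002]
contact_force: [0.1, 0.1, -0.0]
opening: 0.003
```

```bash
timeout 400 python3 - <<'E'
from lid import *
s=st(); print(s['tool_pos'],s['clock'],s['contact_force'])
p=r.snapshot('side');save(p,'s20');im=p['img']
a=cv2.resize(im[120:200,280:400],None,fx=4,fy=4,interpolation=cv2.INTER_CUBIC); b=cv2.resize(im[240:340,190:310],None,fx=4,fy=4,interpolation=cv2.INTER_CUBIC)
cv2.imwrite('pics/s20c.png',np.vstack([a,b])[:720])
p1=p
for l in ('lid_empty_pad','lid_loaded_pad','bottle','beaker','dish','cassette','cassette_loaded'):
    for d in r.spot_point(p1,l)[:2]: print(l,d['p'],np.array(d['xyz']))
E
```

```text
[ 0.4144 -0.2586  0.3114] 30.85 [ 0.1052  0.0685 -0.023 ]
lid_empty_pad 0.67 [0.4529 0.2264 0.0905]
lid_loaded_pad 0.57 [ 0.4622 -0.2518  0.0907]
lid_loaded_pad 0.36 [ 0.5161 -0.0025 -0.0035]
bottle 0.56 [ 0.6396  0.485  -0.0006]
bottle 0.25 [ 0.5786 -0.2249  0.0851]
beaker 0.89 [ 0.6432 -0.4708  0.0018]
dish 0.74 [ 0.5138 -0.2351  0.001 ]
dish 0.53 [ 0.5164 -0.0016  0.0016]
cassette 0.79 [ 0.6501 -0.1531  0.01  ]
cassette 0.61 [ 0.3492 -0.0023  0.01  ]
cassette_loaded 0.81 [ 0.5107 -0.2326  0.0054]
cassette_loaded 0.61 [ 0.6419 -0.4642  0.0013]
```

View pics/s20c.png

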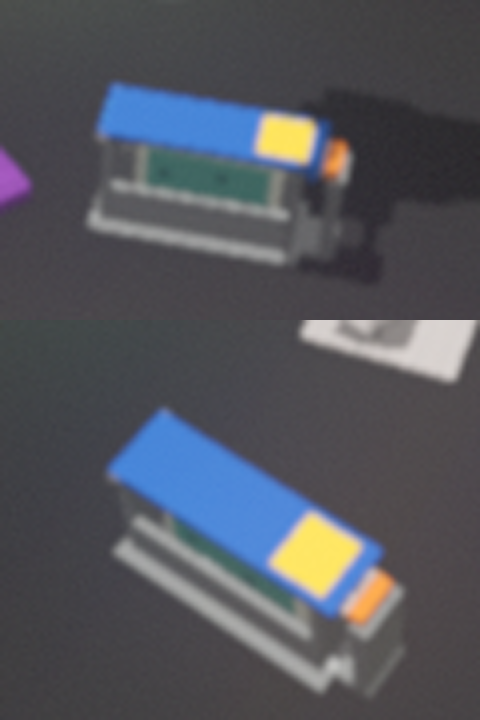

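View pics/s20.png

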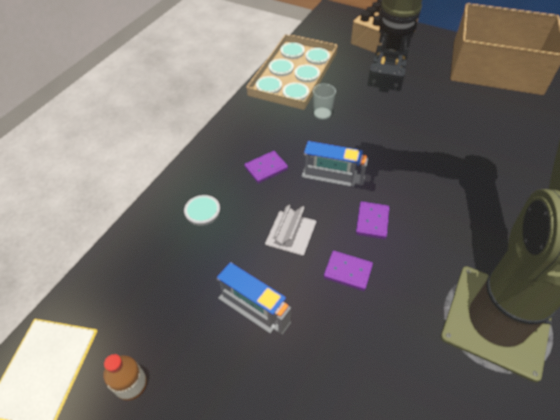

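Both covers are shut and caught, and the cassettes stand inside. The bottle (122,375), beaker (323,101) and dish (202,209) are where they started, and the arm is clear. Handing in.

```bash
python3 -c "
from plant import r
print(r.finish_job())"
```

```text
the job is handed in; nothing more can be done
None
```

The cassette is off the stand and standing upright on its long edge in the empty carrier. Both blue covers are pressed shut, and I handed the job in at about 31 s of the 72 s allowed.

**Grasp:** The arm could not reach a grasp straight along the cassette. I turned the gripper 180° and leaned it 20° within the plane of the cassette instead. The first approach ran against joint limits without touching anything.

**Placing:** The cassette touched the carrier floor with about 10 N before release. The wrist picture afterwards put it about 3–4 mm along and 1.5 mm across from the bay's centre, inside the tolerances.

**Covers:** On each cover the force dropped after about 9 N, which I took as the snap. A final press stopped at z = 0.092 m under 12.5 N (empty carrier) and 14.7 N (loaded carrier). These are readings at the end of each step, so brief peaks in between were not seen. Both covers stayed flat after I let go.

**Last checks:**
- **Pads:** the network placed both pads at z about 0.0905 m, close to the 92 mm expected for shut covers.
- **Beaker and bottle:** found within about 7 mm of their first readings, which is near the networks' own error.
- **Dish:** the network missed it in the last picture and reported other spots, but it is visible in its original place.
- **New cassette:** the network did not report it under its cover and returned only two of the purple look-alikes, but it shows standing in the side picture.

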